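# Load the bracket stand level and flag it ready

### The arm

A 6-joint arm with a two-finger parallel gripper is mounted at the origin on the work surface. World frame = base frame: x ahead of the robot, y to its left, z up, the work surface at z = 0. Lengths are in m, angles in degrees, forces in N, time in s.
With the tool pointing down it reaches from about 0.4 to 0.825 m from the base axis. Payload 7 kg.
Tool frame: the origin (TCP) lies midway between the tips of the shut fingers; the grasp point (between the pads) lies r.grip_depth behind it (r.grip_depth is the distance from the TCP to the grasp point, in m); z points along the fingers, y is the line along which they close (so a half turn about z gives the same grasp; the last joint's range is limited). The gripper opens to 88 mm and grips with 3 to 60 N. Pads are 19 mm wide; open, the fingers measure 130 mm over their backs; the gripper's body (78 mm by 193 mm) begins 47 mm behind the grasp point.
Start: joints at [-58.149, 20.546, 0.682, 0, -70.136, -16.507], TCP at [0.179, -0.651, 0.227] pointing down, gripper open.
Joint ranges: [-176.03, 176.03], [-82.01, 121.73], [-58.28, 71.71], [-173.87, 95.51], [-174.79, -0.11], [-173.66, 173.66]. Speed limits (degrees/s): [136.94, 136.94, 172.46, 180, 180, 180].

### API

Orientations are given as [roll, pitch, yaw] about the fixed x, y, z axes, in that order (R = Rz(yaw) Ry(pitch) Rx(roll)).
In Python, from plant import r, eyes, probe_bus, workorder gives the robot as it stands (r), with the cameras (eyes), the readings (probe_bus) and the job (workorder).
- The arm moves only by the shell command python3 drive.py FILE [OPENING] [FORCE], which reads ROWS from the file FILE. ROWS is one flat JSON list of numbers that holds 1 to 12 rows one after another, with no inner brackets; each row has 6 numbers: dx, dy, dz in m, then a rotation vector rx, ry, rz in degrees; each row is the pose to reach, as a shift and turn from the pose commanded when the command began, along the tool's axes at that moment; what a row does not reach only later rows make up. A row lasts 1/12 s, in which the tool goes at most 0.0417 m and 7.16 degrees, less where a joint would pass 70% of its speed; a pose out of reach is approached as far as the arm can. OPENING is the finger opening in m, set as the command begins (- or left out keeps the last). The fingers move at their own pace and stop on an object; FORCE is the grip in N (left out, the last holds). Time passes only in rows, so rows that do not move let the fingers close. It prints the time, the measured TCP pose, the force, the opening and the grip force at its end. Input that does not fit is refused with a message, and nothing moves.
- probe_bus.get_state(): the state, without advancing time (a new reading comes with each control period).
- eyes.capture(name): name is "side" or "top"; returns a dict with "frame" (384x512x3 uint8, red, green, blue), "z_map" (384x512 float32, m along the optical axis (not along the pixel's ray), 0 where there is no reading), "fx", "fy", "cx", "cy" (pixels), "cam_to_world" (4x4, takes a point from camera to world coordinates). Camera axes: x right, y down, z forward; pixel columns grow to the right and rows downward; lengths in m; the calibration is good to about 2 mm. A picture is of the moment at which its call begins.
- workorder.close_job(): hands the job in; it is judged then, once.
The state is a dict: "time_s": time; "joints": joint angles; "qd": joint speeds; "joint_torque": joint torques, N m; "tcp_pos": TCP position; "eef_rot": TCP orientation; "contact_force": force on the tool from outside, world axes, zero at the start; "moment": the same for the moment, N m; "gripper_width": finger opening in m; "gripper_force": force on a finger pad.
Only numpy, scipy, OpenCV 4.12 (cv2) and the standard library are available. Lean on these libraries where they do the work, as an engineer would, in place of code of your own. Each camera call takes 0.05 s, during which the arm holds its last target. There are 200 camera calls.

### The job

Push the peg stand square and flush into the fence corner (against the back rail and the right-hand rail). Then hang every bracket on the bench on a peg of its own by whichever of its three holes makes it hang level, and last push the green-headed flag rod from its parking block fully home in the blue post holder, past its spring plunger, to show the load is ready. The stand must still be flush at the end, and leave the other things on the bench where they are.

Things in the scene. Friction and masses are not known exactly. Their poses are not given: they have to be found in the camera images.
- fence: Aluminium fence corner fixed to the bench. Origin: the inner corner at bench height. Back rail along +y (inner face x = 0, y -40 to 380 mm, rail at x 0 to 20), right-hand rail along -x (inner face y = 0, x -160 to 0, rail at y -20 to 0), both 30 mm high. The stand belongs at x < 0, y > 0. The post holder is part of it, at x = -130, y = -80 mm.
- holder_floor (a point): Centre of the bore's floor in the blue post holder (50 x 50 x 60 mm block on the bench), 15 mm above the bench; axes as the fence. Round upright bore, 17 mm wide, 45 mm deep, open on top. A sprung brass nose sticks 5.5 mm into it from -x, 40 mm above the bench, and presses on the rod with about 6 N: the rod does not drop in by its weight, push it with 10 to 15 N.
- stand: Loose peg stand, 0.95 kg, slides at about 6 N empty, 15 N loaded. Plywood base 15 mm thick, x -85 to +55, y -165 to +165 mm; dark crossbar at x 30 to 42, z 133 to 147, y -145 to +145; two posts under it at y = +-60; three pegs. Origin: on the underside, below the centre peg's middle; x points away from the robot. Docked, its origin is at x = -55, y = +165 mm of the fence frame, same yaw.
- peg1 (a point): Middle of the right-hand peg (stand x = 0, y = -120, z = 140 mm). Each peg is a level steel rod, 8 mm in diameter, along the stand's x, from the crossbar (x = +30) to its free tip (x = -32, towards the robot), with a lip 3 mm high on top of the tip. Axes as the stand. Pegs are 120 mm apart, so hang a bar that reaches far to one side where it reaches outward.
- peg2 (a point): Middle of the centre peg (stand y = 0); else as peg1.
- peg3 (a point): Middle of the left-hand peg (stand y = +120 mm); else as peg1.
- blue_bracket: Blue L-shaped bracket, 0.40 kg. Aluminium bar on top, 102 g, 10 mm thick (x), y -48 to +48, z 62 to 110 mm, with three holes. Below it a leg (aluminium, 25 g, y -48 to -24) to a steel foot block, 275 g, 32 x 46 x 24 mm, y -58 to -12. Origin: underside, mid-thickness, mid-bar. Stands on the bench, z up, x roughly away from the robot. May be absent.
- red_bracket: Red C-shaped bracket, 0.24 kg. Aluminium bar on top, 102 g, 10 mm thick (x), y -48 to +48, z 62 to 110 mm, with three holes. Below it a leg (aluminium, 30 g, y +24 to +48) to an aluminium foot, 110 g, 29 x 88 x 16 mm, y -54 to +34. Origin: underside, mid-thickness, mid-bar. Stands on the bench, z up, x roughly away from the robot. May be absent.
- yellow_bracket: Yellow C-shaped bracket, 0.49 kg. Aluminium bar on top, 102 g, 10 mm thick (x), y -48 to +48, z 62 to 110 mm, with three holes. Below it a leg (23 g, y -48 to -32) to an aluminium strip (50 g, 24 x 96 x 8 mm, y -48 to +48); on it a steel block, 310 g, 32 x 40 x 31 mm, y +24 to +64. Origin: underside, mid-thickness, mid-bar. Stands on the bench, z up, x roughly away from the robot. May be absent.
- blue_bracket_a (a point): Centre of the blue bracket's right-hand hole, at bracket y = -26 mm, z = 82 mm: a hole 16 mm wide and 18 mm high through the bar, along the bracket's x.
- blue_bracket_b (a point): Centre of the blue bracket's middle hole, at bracket y = 0 mm, z = 82 mm: a hole 16 mm wide and 18 mm high through the bar, along the bracket's x.
- blue_bracket_c (a point): Centre of the blue bracket's left-hand hole, at bracket y = 26 mm, z = 82 mm: a hole 16 mm wide and 18 mm high through the bar, along the bracket's x.
- red_bracket_a (a point): Centre of the red bracket's right-hand hole, at bracket y = -26 mm, z = 82 mm: a hole 16 mm wide and 18 mm high through the bar, along the bracket's x.
- red_bracket_b (a point): Centre of the red bracket's middle hole, at bracket y = 0 mm, z = 82 mm: a hole 16 mm wide and 18 mm high through the bar, along the bracket's x.
- red_bracket_c (a point): Centre of the red bracket's left-hand hole, at bracket y = 26 mm, z = 82 mm: a hole 16 mm wide and 18 mm high through the bar, along the bracket's x.
- yellow_bracket_a (a point): Centre of the yellow bracket's right-hand hole, at bracket y = -26 mm, z = 82 mm: a hole 16 mm wide and 18 mm high through the bar, along the bracket's x.
- yellow_bracket_b (a point): Centre of the yellow bracket's middle hole, at bracket y = 0 mm, z = 82 mm: a hole 16 mm wide and 18 mm high through the bar, along the bracket's x.
- yellow_bracket_c (a point): Centre of the yellow bracket's left-hand hole, at bracket y = 26 mm, z = 82 mm: a hole 16 mm wide and 18 mm high through the bar, along the bracket's x.
- flag: Flag rod, about 120 g, upright: steel rod 14 mm in diameter, 100 mm long, its last 5 mm tapered to 7 mm, and on top a green cylindrical head 28 mm in diameter (z = 100 to 130 mm). Origin: centre of its foot, z up. It stands loosely in the parking block, 30 mm deep.
- park: Grey parking block fixed to the bench, 55 x 55 x 40 mm, with a 17 mm upright hole 30 mm deep. Origin: centre of its underside.
- bottle: Red bottle, 44 mm wide, 120 mm high: a bystander. Origin: centre of its underside.
- hub: Turned steel hub, flange 110 mm wide, 50 mm high: a bystander. Origin: centre of its underside.
- wrench: Wrench lying on the bench: a bystander. Origin: on the bench below it.

How it is judged (in metres and radians):
On the way, in this order (a step that is already met when the one before it is completed fails the run):
1. the stand is square and flush in the fence corner (x of stand in the frame of fence above -0.059 m and y of stand in the frame of fence below 0.169 m and angle between the x axis of stand and the x axis of fence, either way round below 0.02 rad and angle between stand's own z axis and vertical below 0.03 rad), for 0.2 s.
2. every bracket present hangs level and still from a peg, let go ((distance between any of blue_bracket_a, blue_bracket_b, blue_bracket_c and peg1 below 0.024 m or distance between any of blue_bracket_a, blue_bracket_b, blue_bracket_c and peg2 below 0.024 m or distance between any of blue_bracket_a, blue_bracket_b, blue_bracket_c and peg3 below 0.024 m) and angle between each of blue_bracket, red_bracket, yellow_bracket's own z axis and vertical below 0.14 rad and linear speed of each of blue_bracket, red_bracket, yellow_bracket below 0.03 m/s and angular speed of each of blue_bracket, red_bracket, yellow_bracket below 0.3 rad/s and contact force between each of blue_bracket, red_bracket, yellow_bracket and the fingers below 0.1 N and (distance between any of red_bracket_a, red_bracket_b, red_bracket_c and peg1 below 0.024 m or distance between any of red_bracket_a, red_bracket_b, red_bracket_c and peg2 below 0.024 m or distance between any of red_bracket_a, red_bracket_b, red_bracket_c and peg3 below 0.024 m) and (distance between any of yellow_bracket_a, yellow_bracket_b, yellow_bracket_c and peg1 below 0.024 m or distance between any of yellow_bracket_a, yellow_bracket_b, yellow_bracket_c and peg2 below 0.024 m or distance between any of yellow_bracket_a, yellow_bracket_b, yellow_bracket_c and peg3 below 0.024 m)), for 0.3 s.
3. the flag rod is fully home in the post holder (z of flag in the frame of holder_floor below 0.003 m and horizontal distance between flag and holder_floor below 0.005 m and angle between flag's own z axis and vertical below 0.08 rad), for 0.2 s.
At the end, for the whole second after the job is handed in: The stand is within 4 mm of both rails and square to them within 1.1 degrees; every bracket present hangs still, let go, from a peg through one of its holes, within 8 degrees of level; the flag rod stands upright, its foot within 3 mm of the holder's floor (all of step 1 and all of step 2 and all of step 3); the robot touches nothing.
It fails at once if a bystander (bottle, hub, wrench) is moved more than 5 cm (distance of any of bottle, hub, wrench from where it was at the start of the episode above 0.05 m).
Of blue_bracket, red_bracket, yellow_bracket only 2 to 3 are there at a start; the rules pass over those that are not, and their reading is None.
At some moment in a run one of stand may be knocked a few centimetres aside while the robot is not near it.
It also fails if it takes over 210 s, if anything falls off the work surface, if the arm or the gripper's body presses on something with over 40 N, if the wrist force passes 120 N, or if a joint passes its speed limit or range.

## Working session

There is one attempt and no reset: what is moved stays moved. The work goes in short steps, Python scripts to look and compute and a shell command to move; the robot and the scene stay as the last step left them, time stands still between calls to the robot, and variables do not carry over. Pictures are saved under pics/ and viewed, at most 14 in all, crops included, and the job is handed in when it is done.

```bash
ls; mkdir -p pics
cat > h.py <<'E'
import numpy as np, cv2
from plant import r, eyes, probe_bus, workorder
def cap(n):
    c=eyes.capture(n); return c
def pts(c):
    z=c["z_map"]; v,u=np.mgrid[0:z.shape[0],0:z.shape[1]]
    P=np.stack([(u-c["cx"])/c["fx"]*z,(v-c["cy"])/c["fy"]*z,z,np.ones_like(z)],-1)
    W=(P@np.array(c["cam_to_world"]).T)[...,:3]; W[z<=0]=np.nan
    return W
def save(c,n,crop=None,s=1):
    f=c["frame"][...,::-1]
    if crop: f=f[crop[1]:crop[3],crop[0]:crop[2]]
    cv2.imwrite("pics/"+n+".png",cv2.resize(f,None,fx=s,fy=s,interpolation=cv2.INTER_CUBIC))
E
python3 - <<'E'
from h import *
for n in("top","side"):
    c=cap(n);save(c,n+"0",s=1.5);np.savez(n+"0.npz",**c)
    print(n,np.round(c["cam_to_world"],3).tolist(),c["fx"],c["cx"],c["cy"])
print(probe_bus.get_state(),r.grip_depth)
E
```

```text
drive.py
pics
plant.py
top [[0.028, -0.993, 0.115, 0.4], [-0.999, -0.025, 0.026, 0.012], [-0.023, -0.115, -0.993, 1.09], [0.0, 0.0, 0.0, 1.0]] 365.59085350687303 253.8131438109284 193.50060768374237
side [[-0.834, -0.331, 0.442, -0.105], [-0.552, 0.481, -0.682, 0.988], [0.013, -0.812, -0.584, 0.937], [0.0, 0.0, 0.0, 1.0]] 476.8335147388748 258.77670624717433 185.91907335022955
{'time_s': 0.1, 'joints': array([-5.81493592e+01,  2.05856364e+01,  6.38965104e-01, -1.57176137e-02,
       -7.01360257e+01, -1.65049832e+01]), 'qd': array([-0.04136867, -0.1424335 ,  0.05147821,  0.19191974, -0.06468224,
       -0.01767781]), 'joint_torque': array([-1.51791290e-03, -5.84163845e+01,  2.93752581e+01,  7.01562747e+00,
        1.00997166e-02, -4.79220512e-05]), 'tcp_pos': array([ 0.17845827, -0.6505311 ,  0.22574142]), 'eef_rot': array([ 1.79916512e+02, -9.32835717e-03, -1.64659687e+02]), 'contact_force': array([ 0.23088939,  0.1585153 , -0.40861693]), 'moment': array([-0.00131273, -0.0173482 ,  0.04428828]), 'gripper_force': 0.0, 'gripper_width': 0.08748143071603831} 0.0188
```

View pics/top0.png

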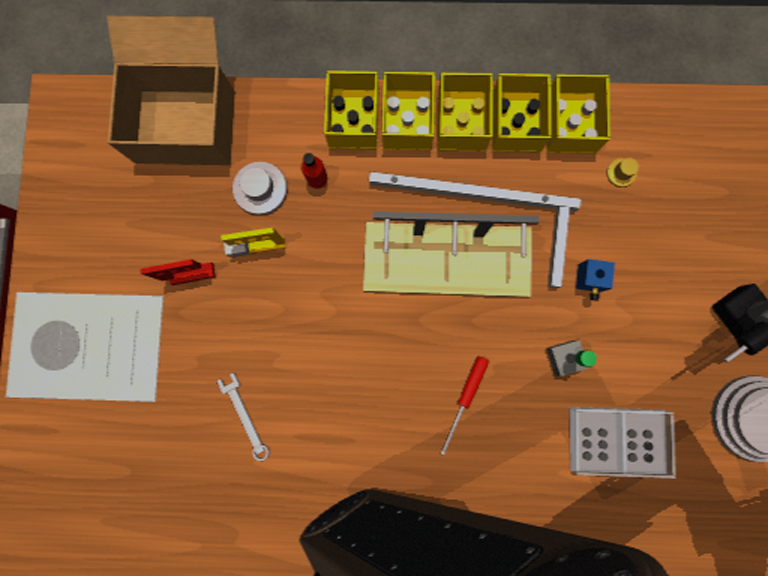

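View pics/side0.png

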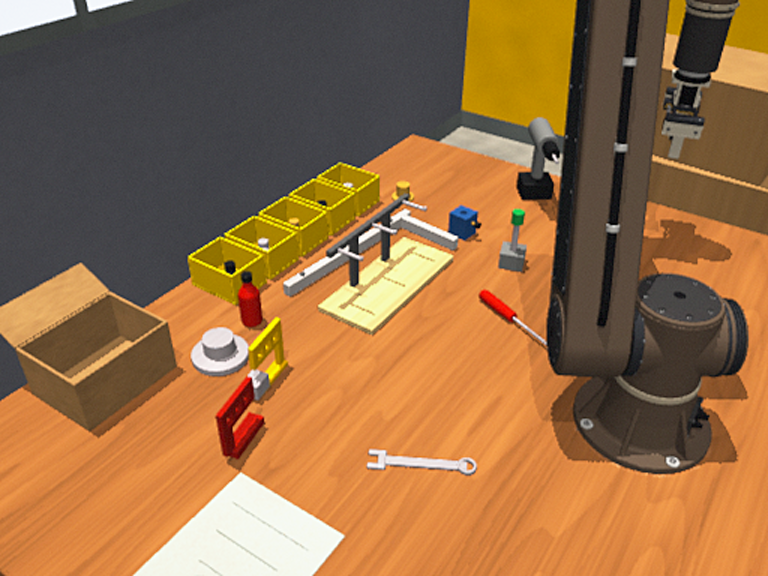

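The two views show the red and yellow brackets (left, top-view pixels about (180,272) and (252,243)), with no blue one. The stand is at (448,255), the fence behind it, the blue holder at (595,276) and the park with the green flag at (570,358). Next I measure these from depth and colour.

```bash
cat >> h.py <<'E'
def hsv(c): return cv2.cvtColor(c["frame"],cv2.COLOR_RGB2HSV).astype(int)
def rect(P):
    """min-area rect of xy points: centre, sizes, angle of long side (deg, -90..90)"""
    (cx,cy),(w,h),a=cv2.minAreaRect((P[:,:2]*1000).astype(np.float32))
    if w<h: w,h,a=h,w,a+90
    return np.round([cx,cy,w,h,(a+90)%180-90],1)
E
python3 - <<'E'
from h import *
c=dict(np.load("top0.npz"));W=pts(c);H=hsv(c);h,s,v=H[...,0],H[...,1],H[...,2];z=W[...,2]
def show(n,m):
    k,l,st,ce=cv2.connectedComponentsWithStats(m.astype(np.uint8))
    for i in range(1,k):
        if st[i,4]>25:
            P=W[l==i]; print(n,st[i,:5],"rect",rect(P),"z",np.round(np.nanpercentile(P[:,2],[5,50,95])*1000,1),"mean",np.round(P.mean(0)*1000,1))
roi=np.zeros_like(z,bool); roi[90:270,90:420]=1
print("bench z",np.nanmedian(z[200:240,130:200]))
show("rail",(s<50)&(z>.022)&(z<.038)&roi)
show("base",(h>20)&(h<35)&(s>60)&(z>.009)&(z<.022)&roi)
show("bar",(s<80)&(v<120)&(z>.12)&(z<.16)&roi)
show("peg",(s<60)&(v>100)&(z>.12)&(z<.16)&roi)
show("yel",(h>20)&(h<35)&(s>150)&(z>.09)&roi)
show("red",((h<6)|(h>174))&(s>150)&(z>.09)&roi)
show("red_low",((h<6)|(h>174))&(s>150)&(z<.03)&(z>.008)&roi)
show("yel_low",(h>20)&(h<35)&(s>150)&(z<.03)&(z>.003)&roi)
show("blue",(h>100)&(h<125)&(s>120)&(z>.05)&(z<.07)&roi)
show("green",(h>50)&(h<80)&(s>120)&(z>.1))
show("park",(s<60)&(z>.035)&(z<.046)&roi)
E
```

```text
bench z 0.0012528079214755294
rail [ 246  115  141   76 1387] rect [ 674.9 -124.9  413.7  181.    76. ] z [25.6 30.6 33.9] mean [ 696.2 -185.3   30.4]
rail [164 121  19  13  44] rect [710.6 283.2  56.3  22.9 -58.1] z [22.9 28.5 36.9] mean [711.2 280.5  29.5]
rail [366 232   8  19  28] rect [ 394.4 -292.7   53.     3.3   18.9] z [22.9 31.4 37.8] mean [ 395.4 -292.1   30.8]
base [219  96  32   3  48] rect [819.7 108.4  95.4   3.6 -89.4] z [10.1 15.9 20.7] mean [819.3 104.7  15.4]
base [256  97  31   3  46] rect [819.1  -3.4  91.5   2.8  89.6] z [ 9.9 14.8 21.6] mean [819.4   1.5  15.7]
base [292  98  33   2  55] rect [ 819.7 -115.4   96.     4.4  -89.4] z [10.1 16.3 21.4] mean [ 819.1 -114.1   15.9]
base [329  98  21   3  31] rect [ 818.5 -210.2   61.1    4.   -89.2] z [ 9.4 15.  20.5] mean [ 819.  -212.4   14.9]
base [365  98  33   3  47] rect [ 819.3 -335.3   94.9    7.    85.8] z [10.  15.4 21.2] mean [ 819.4 -329.8   15.6]
base [ 242  148  112   50 3258] rect [590.5 -88.4 329.1 137.9  88.8] z [12.7 16.  19. ] mean [569.7 -82.9  15.9]
base [259 149  17  13 207] rect [641.    4.6  48
[... 2413 characters left out ...]
 776.5 -423.2    8. ]
yel_low [165 160  25   8 141] rect [612.2 276.1  72.9  20.3 -79.7] z [ 6.1  9.3 15.8] mean [610.4 278.4  10. ]
blue [389 173  20  20 312] rect [ 561.3 -369.2   51.6   49.3   82.8] z [54.2 60.3 63.5] mean [ 560.5 -368.3   60.1]
green [384 234  13  10 110] rect [ 402.6 -317.1   25.6   23.2  -88.9] z [124.6 140.2 143.5] mean [ 402.8 -315.2  138.3]
park [164 120  17  13  29] rect [712.5 284.   56.1  20.7 -56.3] z [36.4 40.2 45.3] mean [710.7 282.   40.6]
park [150 163  14   7  79] rect [597.1 329.   39.1  18.4 -82.6] z [36.6 40.  43.7] mean [596.  329.6  39.9]
park [367 227  25  24 304] rect [ 402.7 -317.4   55.1   54.5  -72.7] z [37.6 40.7 44.3] mean [ 402.7 -313.2   40.8]
```

Run:
```python
from h import *
from scipy.spatial.transform import Rotation as Ro
c=dict(np.load("top0.npz"));W=pts(c);H=hsv(c);h,s,v=H[...,0],H[...,1],H[...,2];z=W[...,2]
k,l=cv2.connectedComponents(((s<50)&(z>.026)&(z<.035)).astype(np.uint8))
P=W[l==l[125,300]] if l[125,300] else None
if P is None:
    ii=np.bincount(l[115:191,246:387].ravel());ii[0]=0;P=W[l==ii.argmax()]
P=P[:,:2]*1000
# iterate: assign to rails
x0,y0,phi=745,-260,np.radians(-7)
R=lambda a:np.array([[np.cos(a),-np.sin(a)],[np.sin(a),np.cos(a)]])
for _ in range(30):
    q=(P-[x0,y0])@R(phi)
    B=(abs(q[:,0]-10)<14)&(q[:,1]>10); S=(abs(q[:,1]+10)<14)&(q[:,0]<-10)
    vx,vy,bx,by=cv2.fitLine(P[B].astype(np.float32),cv2.DIST_HUBER,0,.01,.01).ravel()
    phiB=np.arctan2(-vx,vy) if vy>0 else np.arctan2(vx,-vy)
    sx,sy,ax,ay=cv2.fitLine(P[S].astype(np.float32),cv2.DIST_HUBER,0,.01,.01).ravel()
    phiS=np.arctan2(sy,sx) if sx>0 else np.arctan2(-sy,-sx)
    phi=phiB
    # centre lines: fence x=10, fence y=-10
    ex,ey=R(phi).T; 
    ex=R(phi)[:,0];ey=R(phi)[:,1]
    cxf=ex@[bx,by]-10; cyf=ey@[ax,ay]+10
    x0,y0=cxf*ex+cyf*ey
q=(P-[x0,y0])@R(phi)
print("fence",x0,y0,np.degrees(phiB),np.degrees(phiS),B.sum(),S.sum(),"extent y",np.percentile(q[B,1],[0,100]),"x",np.percentile(q[S,0],[0,100]),"widths",np.percentile(q[B,0],[3,97]),np.percentile(q[S,1],[3,97]))
F=lambda x,y:np.round(np.array([x0,y0])+R(phi)@[x,y],1)
print("stand dock",F(-55,165),"holder",F(-130,-80))
for n,y in(("p1",-120),("p2",0),("p3",120)): print(n,F(-55,165+y))
# stand yaw via crossbar line + base front edge
m=(s<80)&(z>.138)&(z<.153)&(W[...,0]>.625)&(W[...,0]<.66)&(abs(W[...,1]+.089)<.16)
vx,vy,bx,by=cv2.fitLine((W[m][:,:2]*1000).astype(np.float32),cv2.DIST_HUBER,0,.01,.01).ravel()
print("crossbar yaw",np.degrees(np.arctan2(-vx,vy)),bx,by, rect(W[m]))
for n,m in (("yel",(h>20)&(h<35)&(s>150)&(z>.103)&(z<.118)&(abs(W[...,0]-.61)<.05)),("red",((h<6)|(h>174))&(s>150)&(z>.103)&(z<.118)&(abs(W[...,0]-.548)<.05))):
    print(n,rect(W[m]),m.sum())
```

```text
Traceback (most recent call last):
cv2.error: OpenCV(4.12.0) /io/opencv/modules/imgproc/src/linefit.cpp:50: error: (-215:Assertion failed) count > 0 in function 'fitLine2D_wods'
```

```bash
cat > meas.py <<'E'
from h import *
R=lambda a:np.array([[np.cos(a),-np.sin(a)],[np.sin(a),np.cos(a)]])
def prep(c):
    W=pts(c);H=hsv(c);return W,H[...,0],H[...,1],H[...,2],W[...,2]
def line(P): return cv2.fitLine((P[:,:2]*1000).astype(np.float32),cv2.DIST_HUBER,0,.01,.01).ravel()
def fence(c):
    W,h,s,v,z=prep(c); m=(s<50)&(z>.026)&(z<.035)&(W[...,0]>.5)&(W[...,0]<.8)&(W[...,1]>-.4)&(W[...,1]<.15)
    P=W[m][:,:2]*1000
    x0,y0,phi=695,-290,np.radians(-6)
    for _ in range(30):
        q=(P-[x0,y0])@R(phi)
        B=(abs(q[:,0]-10)<25)&(q[:,1]>40); S=(abs(q[:,1]+10)<25)&(q[:,0]<-30)
        vx,vy,bx,by=line(P[B]/1000); phiB=np.arctan2(-vx*np.sign(vy),abs(vy))
        sx,sy,ax,ay=line(P[S]/1000); phiS=np.arctan2(sy*np.sign(sx),abs(sx))
        phi=phiB; ex,ey=R(phi).T
        x0,y0=(ex@[bx,by]-10)*ex+(ey@[ax,ay]+10)*ey
    q=(P-[x0,y0])@R(phi)
    print("fence",x0,y0,np.degrees([phiB,phiS]),B.sum(),S.sum(),"ext",q[B,1].min(),q[B,1].max(),q[S,0].min(),np.percentile(q[B,0],[3,97]),np.percentile(q[S,1],[3,97]))
    return x0,y0,phi
def stand(c,near=(.606,-.089)):
    """crossbar top: rect centre -> stand origin"""
    W,h,s,v,z=prep(c)
    m=(s<80)&(z>.138)&(z<.153)&(abs(W[...,0]-near[0]-.036)<.1)&(abs(W[...,1]-near[1])<.25)
    k,l,st,_=cv2.connectedComponentsWithStats(m.astype(np.uint8)); P=W[l==1+st[1:,4].argmax()]
    vx,vy,bx,by=line(P)
    # keep only bar: points within 9 mm of line
    n=np.array([vy,-vx])
    for _ in range(3):
        P2=P[abs((P[:,:2]*1000-[bx,by])@n)<9]; vx,vy,bx,by=line(P2); n=np.array([vy,-vx])
    if vy<0: vx,vy=-vx,-vy
    yaw=np.arctan2(-vx,vy); t=(P2[:,:2]*1000-[bx,by])@[vx,vy]; t0=(t.min()+t.max())/2
    o=np.array([bx,by])+t0*np.array([vx,vy])-36*R(yaw)[:,0]
    return o,np.degrees(yaw),t.max()-t.min()
E
python3 - <<'E'
from meas import *
c=dict(np.load("top0.npz"));x0,y0,phi=fence(c)
F=lambda x,y:np.round(np.array([x0,y0])+R(phi)@[x,y],1)
print("stand dock",F(-55,165),"holder",F(-130,-80),[F(-55,165+y) for y in(-120,0,120)],"corner",F(0,0))
print("stand",stand(c))
W,h,s,v,z=prep(c)
for n,m in (("yel",(h>20)&(h<35)&(s>150)&(z>.103)&(z<.118)&(abs(W[...,0]-.61)<.05)),("red",((h<6)|(h>174))&(s>150)&(z>.103)&(z<.118)&(abs(W[...,0]-.548)<.05))):
    print(n,rect(W[m]),m.sum(),line(W[m]))
m=(h>20)&(h<35)&(s>60)&(z>.009)&(z<.022)&(abs(W[...,0]-.59)<.1)&(abs(W[...,1]+.09)<.2)
print("base",rect(W[m]))
E
```

```text
fence 698.3902 -303.5024 [-6.4527774 -6.441839 ] 736 301 ext 40.37355024792314 376.66954179468695 -158.23694017082255 [ 1.05440462 19.95509248] [-19.6518922   -1.28660231]
stand dock [ 662.3 -133.4] holder [ 560.2 -368.4] [array([ 648.8, -252.6]), array([ 662.3, -133.4]), array([675.8, -14.1])] corner [ 698.4 -303.5]
stand (array([605.3718425 , -88.65869543]), np.float32(-0.55219096), np.float64(286.05717979907035))
yel [611.7 287.6  95.7  11.  -80.7] 151 [ 1.721978e-01 -9.850624e-01  6.110511e+02  2.876949e+02]
red [547.9 431.6  93.5  10.3 -77.4] 140 [ 2.2114250e-01 -9.7524148e-01  5.4751581e+02  4.3108484e+02]
base [591.4 -88.3 328.6 138.3  89.3]
```

```bash
cat > rel.py <<'E'
import sys
from meas import *
from scipy.spatial.transform import Rotation as Ro
X0,Y0,PH=.6984,-.3035,np.radians(-6.45)
def F(x,y): return np.array([X0,Y0])+R(PH)@[x,y]
def toF(p): return R(PH).T@(np.array(p)[:2]-[X0,Y0])
def rel(xyz,rpy):
    s=probe_bus.get_state();A=Ro.from_euler("xyz",s["eef_rot"],degrees=True);B=Ro.from_euler("xyz",rpy,degrees=True)
    print("d",np.round(A.inv().apply(np.array(xyz)-s["tcp_pos"]),4),"rv",np.round((A.inv()*B).as_rotvec(degrees=True),2))
def st():
    s=probe_bus.get_state();print("tcp",np.round(s["tcp_pos"],4),"rpy",np.round(s["eef_rot"],2),"F(mm)",np.round(toF(s["tcp_pos"])*1000,1),"force",np.round(s["contact_force"],1),"j",np.round(s["joints"],1),"t",s["time_s"])
E
python3 -c "
from rel import *
print(F(-.232,.203)); rel([*F(-.232,.203),.2],[180,0,173.55])"
```

```text
[ 0.49067273 -0.07572296]
d [-0.4532  0.4717  0.0264] rv [ 0.08 -0.03 21.79]
```

```bash
echo '[-0.15, 0.157, 0, 0, 0, 7, -0.3, 0.314, 0, 0, 0, 14, -0.45, 0.47, 0.02, 0, 0, 21.8, -0.453, 0.472, 0.026, 0, 0, 21.8, -0.453, 0.472, 0.026, 0, 0, 21.8, -0.453, 0.472, 0.026, 0, 0, 21.8, -0.453, 0.472, 0.026, 0, 0, 21.8, -0.453, 0.472, 0.026, 0, 0, 21.8, -0.453, 0.472, 0.026, 0, 0, 21.8, -0.453, 0.472, 0.026, 0, 0, 21.8, -0.453, 0.472, 0.026, 0, 0, 21.8, -0.453, 0.472, 0.026, 0, 0, 21.8]' > next.json && python3 drive.py next.json 0.088
python3 -c "
from rel import *
st(); rel([*F(-.232,.203),.2],[180,0,173.55])"
```

```text
time_s: 1.1
tcp_pos: [0.4159, -0.2119, 0.2079]
eef_rot: [180.0, 0.0, 173.5]
contact_force: [1.4, -0.6, 0.0]
gripper_width: 0.0879
gripper_force: 0.0
tcp [ 0.4159 -0.2119  0.2079] rpy [1.7999e+02 2.0000e-02 1.7355e+02] F(mm) [-291.    59.2] force [ 1.4 -0.6  0. ] j [ -2.7   1.4 -26.2  -0.  -62.4 -93.7] t 1.1
d [-0.059   0.1438  0.0079] rv [ 0.01  0.02 -0.  ]
```

```bash
echo '[-0.03, 0.07, 0.004, 0, 0, 0, -0.059, 0.144, 0.008, 0, 0, 0, -0.059, 0.144, 0.008, 0, 0, 0, -0.059, 0.144, 0.008, 0, 0, 0, -0.059, 0.144, 0.05, 0, 0, 0, -0.059, 0.144, 0.1, 0, 0, 0, -0.059, 0.144, 0.15, 0, 0, 0, -0.059, 0.144, 0.19, 0, 0, 0, -0.059, 0.144, 0.2, 0, 0, 0, -0.059, 0.144, 0.2, 0, 0, 0]' > next.json && python3 drive.py next.json
python3 -c "
from rel import *
st(); rel([*F(-.19,.203),.007],[180,0,173.55])"
```

```text
time_s: 1.93
tcp_pos: [0.4865, -0.0781, 0.0029]
eef_rot: [-179.9, -0.5, 173.5]
contact_force: [0.1, -0.2, 0.9]
gripper_width: 0.0877
gripper_force: 0.0
tcp [ 0.4865 -0.0781  0.0029] rpy [-179.85   -0.52  173.49] F(mm) [-235.9  200.2] force [ 0.1 -0.2  0.9] j [ 1.380e+01  1.940e+01 -3.680e+01 -1.000e-01 -3.430e+01 -1.102e+02] t 1.9333
d [-0.0459  0.0029 -0.0045] rv [-0.15 -0.52 -0.06]
```

```bash
echo '[0, 0.002, -0.004, 0, 0, 0, -0.01, 0.003, -0.004, 0, 0, 0, -0.02, 0.003, -0.004, 0, 0, 0, -0.028, 0.003, -0.004, 0, 0, 0, -0.035, 0.003, -0.004, 0, 0, 0, -0.042, 0.003, -0.004, 0, 0, 0, -0.048, 0.003, -0.004, 0, 0, 0, -0.054, 0.003, -0.004, 0, 0, 0, -0.06, 0.003, -0.004, 0, 0, 0, -0.066, 0.003, -0.004, 0, 0, 0, -0.07, 0.003, -0.004, 0, 0, 0, -0.07, 0.003, -0.004, 0, 0, 0]' > next.json && python3 drive.py next.json
python3 - <<'E'
from rel import *
st(); c=cap("top"); o,y,L=stand(c); print(o,y,L,toF(o/1000)*1000,y+6.45)
E
```

```text
time_s: 2.93
tcp_pos: [0.5563, -0.0831, 0.015]
eef_rot: [-179.9, -0.4, 173.5]
contact_force: [-23.2, 4.0, 31.4]
gripper_width: 0.0876
gripper_force: 15.9
tcp [ 0.5563 -0.0831  0.015 ] rpy [-179.91   -0.4   173.54] F(mm) [-166.  203.] force [-23.2   4.   31.4] j [ 1.140e+01  2.330e+01 -2.740e+01 -1.000e-01 -3.980e+01 -1.078e+02] t 2.9333
[644.60439477 -12.58806764] -3.3705995 113.97931959238078 [-86.13500985 283.02734781] 3.0794003
```

Run:
```python
from h import *
c=cap("side"); save(c,"side1",(190,110,330,240),5)
c=cap("top"); save(c,"top1",(220,110,400,220),4)
```

```text
(no output)
```

View pics/side1.png

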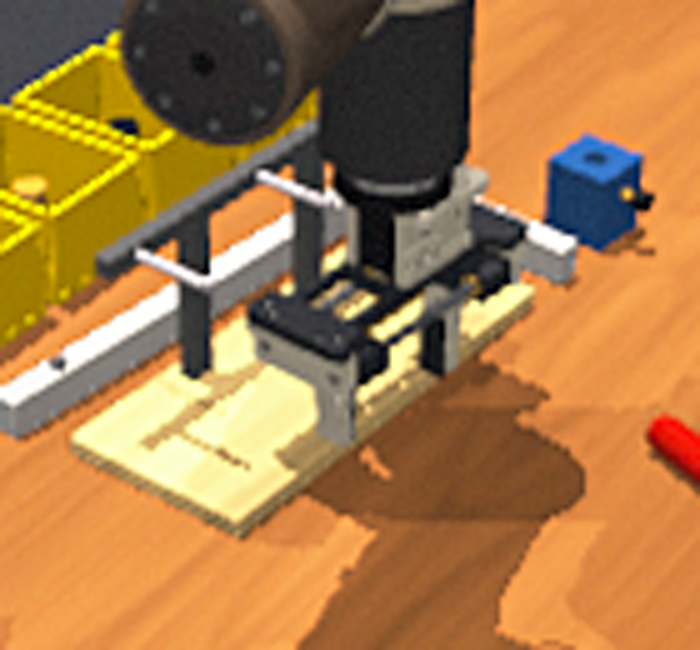

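The side view shows the finger tips riding on the base's front edge (crop pixel (340,430)), so they were too high. I'll lift, back off and come in lower.

```bash
echo '[0, 0, -0.02, 0, 0, 0, 0, 0, -0.03, 0, 0, 0, 0.03, 0, -0.03, 0, 0, 0, 0.06, 0, -0.03, 0, 0, 0, 0.06, 0, -0.03, 0, 0, 0, 0.06, 0, -0.03, 0, 0, 0, 0.06, 0, -0.01, 0, 0, 0, 0.06, 0, 0.003, 0, 0, 0, 0.06, 0, 0.006, 0, 0, 0, 0.06, 0, 0.006, 0, 0, 0, 0.06, 0, 0.006, 0, 0, 0, 0.06, 0, 0.006, 0, 0, 0]' > next.json && python3 drive.py next.json
python3 - <<'E'
from rel import *
st(); c=cap("top"); o,y,L=stand(c); print(o,y,L,toF(o/1000)*1000,y+6.45)
W,h,s,v,z=prep(c)
m=(h>20)&(h<35)&(s>60)&(z>.009)&(z<.022)&(abs(W[...,0]-.59)<.12)&(abs(W[...,1]+.09)<.2)
q=rect(W[m]);print("base",q,toF(q[:2]/1000)*1000)
E
```

```text
time_s: 4.08
tcp_pos: [0.5019, -0.0755, 0.0067]
eef_rot: [180.0, 0.1, 173.6]
contact_force: [0.5, 0.4, -0.2]
gripper_width: 0.0878
gripper_force: 0.0
tcp [ 0.5019 -0.0755  0.0067] rpy [1.7998e+02 9.0000e-02 1.7356e+02] F(mm) [-220.9  204.4] force [ 0.5  0.4 -0.2] j [  13.7   19.8  -35.3    0.   -34.8 -110.1] t 4.0833
[638.56328163 -98.10937174] -3.9121728 285.83494346522957 [-82.53075324 197.36873565] 2.537827
base [625.9 -96.3 329.  137.7  85.6] [-95.31713745 197.74411068]
```

```bash
echo '[-0.01, 0, 0, 0, 0, 0, -0.02, 0, 0, 0, 0, 0, -0.03, 0, 0, 0, 0, 0, -0.036, 0, 0, 0, 0, 0, -0.041, 0, 0, 0, 0, 0, -0.046, 0, 0, 0, 0, 0, -0.05, 0, 0, 0, 0, 0, -0.054, 0, 0, 0, 0, 0, -0.058, 0, 0, 0, 0, 0, -0.061, 0, 0, 0, 0, 0, -0.063, 0, 0, 0, 0, 0, -0.063, 0, 0, 0, 0, 0]' > next.json && python3 drive.py next.json
python3 - <<'E'
from rel import *
st(); c=cap("top");W,h,s,v,z=prep(c)
m=(h>20)&(h<35)&(s>60)&(z>.009)&(z<.022)&(abs(W[...,0]-.61)<.12)&(abs(W[...,1]+.11)<.2)
q=rect(W[m]);print("base",q,toF(q[:2]/1000)*1000)
E
```

```text
time_s: 5.13
tcp_pos: [0.5604, -0.083, 0.005]
eef_rot: [-179.9, -0.3, 173.5]
contact_force: [-8.2, 1.3, 3.5]
gripper_width: 0.0877
gripper_force: 3.7
tcp [ 0.5604 -0.083   0.005 ] rpy [-179.94   -0.34  173.5 ] F(mm) [-161.9  203.6] force [-8.2  1.3  3.5] j [ 1.130e+01  2.440e+01 -2.730e+01 -1.000e-01 -3.870e+01 -1.078e+02] t 5.1333
base [ 638.8 -101.6  328.5  139.    83.4] [-81.90340961 193.92679416]
```

```bash
echo '[-0.004, 0, 0, 0, 0, 0, -0.007, 0, 0, 0, 0, 0, -0.01, 0, 0, 0, 0, 0, -0.01, 0, 0, 0, 0, 0, 0.015, 0, 0, 0, 0, 0, 0.04, 0, 0, 0, 0, 0, 0.05, 0, -0.03, 0, 0, 0, 0.05, 0, -0.07, 0, 0, 0, 0.05, 0, -0.11, 0, 0, 0, 0.05, 0, -0.15, 0, 0, 0, 0.05, 0, -0.19, 0, 0, 0, 0.05, 0, -0.22, 0, 0, 0]' > next.json && python3 drive.py next.json
python3 - <<'E'
from rel import *
st(); c=cap("top");W,h,s,v,z=prep(c)
m=(h>20)&(h<35)&(s>60)&(z>.009)&(z<.022)&(abs(W[...,0]-.61)<.12)&(abs(W[...,1]+.11)<.2)
q=rect(W[m]);print("base",q,toF(q[:2]/1000)*1000); o,y,L=stand(c,(.66,-.11)); print(o,y,L,toF(o/1000)*1000,y+6.45)
E
```

```text
time_s: 6.18
tcp_pos: [0.5142, -0.0773, 0.2297]
eef_rot: [180.0, 0.2, 173.6]
contact_force: [1.7, 0.6, 0.7]
gripper_width: 0.0878
gripper_force: 0.0
tcp [ 0.5142 -0.0773  0.2297] rpy [179.97   0.19 173.56] F(mm) [-208.5  204.1] force [1.7 0.6 0.7] j [  13.1    5.6  -18.5    0.   -65.6 -109.6] t 6.1833
base [ 659.4 -109.6  349.2   52.5   64.8] [-60.53511321 188.29155602]
[671.65898416 -23.96521433] -5.7385993 125.35588552751918 [-57.97360436 274.76142292] 0.7114005
```

```bash
echo '[-0.04, -0.003, 0, 0, 0, 0, -0.08, -0.006, 0, 0, 0, 0, -0.12, -0.01, 0, 0, 0, 0, -0.1415, -0.01, 0, 0, 0, 0, -0.1415, -0.01, 0.02, 0, 0, 0, -0.1415, -0.01, 0.05, 0, 0, 0, -0.1415, -0.01, 0.08, 0, 0, 0, -0.1415, -0.01, 0.1, 0, 0, 0, -0.1415, -0.01, 0.108, 0, 0, 0, -0.1415, -0.01, 0.108, 0, 0, 0, -0.1415, -0.01, 0.108, 0, 0, 0]' > next.json && python3 drive.py next.json 0.05
echo '[0, 0, 0, 0, 0, 0, 0, 0, 0, 0, 0, 0, 0, 0, 0, 0, 0, 0, 0, 0, 0, 0, 0, 0, 0, 0, 0, 0, 0, 0, 0, 0, 0, 0, 0, 0]' > next.json && python3 drive.py next.json 0.0 30
python3 -c "
from rel import *
st()"
```

```text
time_s: 7.15
tcp_pos: [0.6536, -0.1031, 0.1184]
eef_rot: [-180.0, 0.0, 173.6]
contact_force: [0.4, -0.4, 0.4]
gripper_width: 0.0502
gripper_force: 0.0
time_s: 7.65
tcp_pos: [0.6532, -0.1029, 0.1182]
eef_rot: [180.0, 0.0, 173.5]
contact_force: [-0.1, 0.6, 0.8]
gripper_width: 0.0158
gripper_force: 0.0
tcp [ 0.6532 -0.1029  0.1182] rpy [1.7999e+02 3.0000e-02 1.7354e+02] F(mm) [-67.5 194.2] force [-0.1  0.6  0.8] j [   7.9   23.9   -9.1   -0.   -57.  -104.4] t 7.65
```

```bash
echo '[0, 0, 0, 0, 0, 0, 0, 0, 0, 0, 0, 0, 0, 0, 0, 0, 0, 0, 0, -0.004, 0, 0, 0, 0, 0, -0.008, 0, 0, 0, 0, 0, -0.012, 0, 0, 0, 0, 0, -0.016, 0, 0, 0, 0, 0, -0.02, 0, 0, 0, 0, 0, -0.023, 0, 0, 0, 0, 0, -0.025, 0, 0, 0, 0, 0, -0.026, 0, 0, 0, 0, 0, -0.026, 0, 0, 0, 0]' > next.json && python3 drive.py next.json
echo '[0, -0.001, 0, 0, 0, 0, 0, -0.002, 0, 0, 0, 0, 0, -0.002, 0, 0, 0, 0]' > next.json && python3 drive.py next.json
python3 - <<'E'
from rel import *
st(); c=cap("top");W,h,s,v,z=prep(c)
m=(h>20)&(h<35)&(s>60)&(z>.009)&(z<.022)&(abs(W[...,0]-.61)<.12)&(abs(W[...,1]+.11)<.2)
q=(W[m][:,:2]-[X0,Y0])@R(PH)*1000; print("base F ext",np.percentile(q,[.3,99.7],axis=0))
E
```

```text
time_s: 8.65
tcp_pos: [0.6512, -0.1274, 0.1181]
eef_rot: [179.9, 0.1, 173.6]
contact_force: [1.3, 6.0, 0.5]
gripper_width: 0.0069
gripper_force: 30.0
time_s: 8.9
tcp_pos: [0.6509, -0.1291, 0.1181]
eef_rot: [179.9, 0.1, 173.6]
contact_force: [0.3, 5.9, 2.3]
gripper_width: 0.0066
gripper_force: 30.0
tcp [ 0.6509 -0.1291  0.1181] rpy [1.7988e+02 1.1000e-01 1.7358e+02] F(mm) [-66.8 167.9] force [0.3 5.9 2.3] j [ 5.500e+00  2.410e+01 -8.800e+00 -1.000e-01 -5.700e+01 -1.019e+02] t 8.9
base F ext [[-139.48126551    5.27937404]
 [  -2.9094868   309.55556804]]
```

```bash
echo '[0, -0.001, 0, 0, 0, 0, 0, -0.002, 0, 0, 0, 0, 0, -0.003, 0, 0, 0, 0, 0, -0.004, 0, 0, 0, 0, 0, -0.004, 0, 0, 0, 0]' > next.json && python3 drive.py next.json
python3 -c "
from rel import *
st()"
```

```text
time_s: 9.37
tcp_pos: [0.6505, -0.1331, 0.1181]
eef_rot: [179.9, 0.1, 173.6]
contact_force: [0.5, 5.4, 2.6]
gripper_width: 0.0067
gripper_force: 30.0
tcp [ 0.6505 -0.1331  0.1181] rpy [1.7988e+02 1.1000e-01 1.7358e+02] F(mm) [-66.7 164. ] force [0.5 5.4 2.6] j [ 5.200e+00  2.410e+01 -8.700e+00 -1.000e-01 -5.700e+01 -1.015e+02] t 9.3667
```

Not against the rail yet, since the force is still plain sliding friction. I'll continue in small steps.

```bash
echo '[0, -0.001, 0, 0, 0, 0, 0, -0.002, 0, 0, 0, 0, 0, -0.002, 0, 0, 0, 0]' > next.json && python3 drive.py next.json; echo '[0, -0.001, 0, 0, 0, 0, 0, -0.001, 0, 0, 0, 0]' > next.json && python3 drive.py next.json | grep force
python3 -c "
from rel import *
st()"
```

```text
time_s: 9.62
tcp_pos: [0.6505, -0.1349, 0.1181]
eef_rot: [179.9, 0.1, 173.6]
contact_force: [1.3, 7.3, 2.0]
gripper_width: 0.0068
gripper_force: 30.0
contact_force: [3.0, 10.2, 1.2]
gripper_force: 30.0
tcp [ 0.6509 -0.1351  0.118 ] rpy [179.8    0.18 173.58] F(mm) [-66.1 162. ] force [ 3.  10.2  1.2] j [   4.9   24.1   -8.7   -0.2  -57.  -101.3] t 9.7833
```

```bash
echo '[0, 0, 0, 0, 0, 0, 0, 0, 0, 0, 0, 0, 0, 0, 0, 0, 0, 0, 0, 0, 0, 0, 0, 0, 0, 0, -0.03, 0, 0, 0, 0, 0, -0.07, 0, 0, 0, 0, 0, -0.11, 0, 0, 0, 0.04, 0, -0.11, 0, 0, 0, 0.08, 0, -0.11, 0, 0, 0, 0.12, 0, -0.11, 0, 0, 0, 0.16, 0, -0.11, 0, 0, 0, 0.19, 0, -0.11, 0, 0, 0]' > next.json && python3 drive.py next.json 0.088
python3 - <<'E'
from rel import *
st(); c=cap("top");W,h,s,v,z=prep(c)
m=(h>20)&(h<35)&(s>60)&(z>.009)&(z<.022)&(abs(W[...,0]-.61)<.12)&(abs(W[...,1]+.11)<.22)
q=(W[m][:,:2]-[X0,Y0])@R(PH)*1000; print("base F ext",np.percentile(q,[.3,99.7],axis=0),rect(W[m]));o,y,L=stand(c,(.66,-.13)); print(o,y,L,toF(o/1000)*1000,y+6.45)
save(c,"top2",(220,100,420,220),4)
E
```

```text
time_s: 10.78
tcp_pos: [0.4572, -0.1166, 0.2276]
eef_rot: [180.0, -0.0, 173.5]
contact_force: [-0.8, 0.3, 1.0]
gripper_width: 0.0813
gripper_force: 0.0
tcp [ 0.4572 -0.1166  0.2276] rpy [ 1.7998e+02 -3.0000e-02  1.7349e+02] F(mm) [-260.7  158.6] force [-0.8  0.3  1. ] j [   9.7    1.   -23.8   -0.   -65.2 -106.2] t 10.7833
base F ext [[-1.38491638e+02 -2.41063862e-01]
 [-1.71016094e+00  3.26848696e+02]] [ 647.  -134.   329.5  139.1   83.6]
[ 659.84398472 -134.49357884] -6.4683022 289.28795246474124 [-57.29749085 163.60542244] -0.01830244
```

View pics/top2.png

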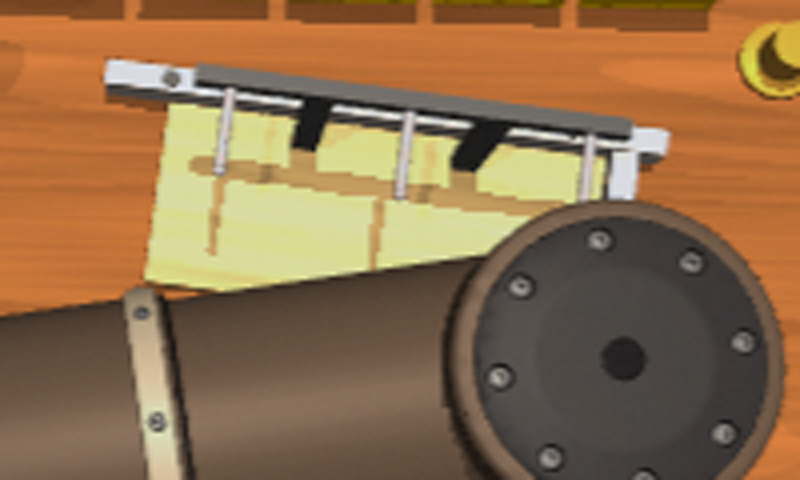

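```bash
echo '[-0.03, 0.006, 0.04, 0, 0, 0, -0.05, 0.006, 0.08, 0, 0, 0, -0.05, 0.006, 0.12, 0, 0, 0, -0.05, 0.006, 0.16, 0, 0, 0, -0.05, 0.006, 0.2, 0, 0, 0, -0.05, 0.006, 0.22, 0, 0, 0, -0.05, 0.006, 0.22, 0, 0, 0, -0.05, 0.006, 0.22, 0, 0, 0, -0.07, 0.006, 0.22, 0, 0, 0, -0.09, 0.006, 0.22, 0, 0, 0, -0.1, 0.006, 0.22, 0, 0, 0, -0.105, 0.006, 0.22, 0, 0, 0]' > next.json && python3 drive.py next.json 0.088
python3 -c "
from rel import *
st()"
```

```text
time_s: 11.83
tcp_pos: [0.568, -0.1223, 0.0102]
eef_rot: [180.0, 0.2, 173.6]
contact_force: [-6.4, 2.9, 8.5]
gripper_width: 0.0876
gripper_force: 4.9
tcp [ 0.568  -0.1223  0.0102] rpy [179.97   0.21 173.55] F(mm) [-150.   165.4] force [-6.4  2.9  8.5] j [   7.1   24.7  -25.7    0.   -39.4 -103.6] t 11.8333
```

```bash
echo '[0.008, 0, 0, 0, 0, 0, 0.01, 0, 0.004, 0, 0, 0, 0.01, 0, 0.004, 0, 0, 0, 0.01, 0, 0.004, 0, 0, 0, 0.005, 0, 0.004, 0, 0, 0, 0, 0, 0.004, 0, 0, 0, -0.002, 0, 0.004, 0, 0, 0, -0.003, 0, 0.004, 0, 0, 0, -0.003, 0, 0.004, 0, 0, 0]' > next.json && python3 drive.py next.json 0.088
python3 -c "
from rel import *
st()"
```

```text
time_s: 12.58
tcp_pos: [0.5674, -0.1225, 0.0035]
eef_rot: [-180.0, -0.1, 173.5]
contact_force: [-4.9, 0.6, 2.6]
gripper_width: 0.0877
gripper_force: 2.3
tcp [ 0.5674 -0.1225  0.0035] rpy [-1.7999e+02 -1.4000e-01  1.7354e+02] F(mm) [-150.5  165.1] force [-4.9  0.6  2.6] j [   7.1   25.4  -25.7   -0.   -39.  -103.5] t 12.5833
```

```bash
echo '[-0.001, 0, 0, 0, 0, 0, -0.002, 0, 0, 0, 0, 0, -0.003, 0, 0, 0, 0, 0, -0.003, 0, 0, 0, 0, 0]' > next.json && python3 drive.py next.json 
echo '[-0.001, 0, 0, 0, 0, 0, -0.002, 0, 0, 0, 0, 0, -0.002, 0, 0, 0, 0, 0]' > next.json && python3 drive.py next.json 
python3 -c "
from rel import *
st()"
```

```text
time_s: 12.92
tcp_pos: [0.5674, -0.1228, 0.0031]
eef_rot: [-180.0, -0.4, 173.5]
contact_force: [-13.0, 4.6, 10.1]
gripper_width: 0.0876
gripper_force: 6.4
time_s: 13.17
tcp_pos: [0.5675, -0.1229, 0.0029]
eef_rot: [-179.9, -0.6, 173.5]
contact_force: [-18.1, 5.8, 14.5]
gripper_width: 0.0874
gripper_force: 9.1
tcp [ 0.5675 -0.1229  0.0029] rpy [-179.95   -0.59  173.51] F(mm) [-150.4  164.7] force [-18.1   5.8  14.5] j [ 7.000e+00  2.560e+01 -2.530e+01 -1.000e-01 -3.970e+01 -1.034e+02] t 13.1667
```

```bash
echo '[0.02, 0, 0, 0, 0, 0, 0.05, 0, -0.01, 0, 0, 0, 0.06, 0, -0.05, 0, 0, 0, 0.06, 0, -0.09, 0, 0, 0, 0.06, 0, -0.13, 0, 0, -7, 0.06, 0.02, -0.17, 0, 0, -14, 0.06, 0.05, -0.21, 0, 0, -21, 0.06, 0.09, -0.22, 0, 0, -28, 0.06, 0.13, -0.22, 0, 0, -35, 0.06, 0.17, -0.22, 0, 0, -42, 0.06, 0.21, -0.22, 0, 0, -49, 0.06, 0.25, -0.22, 0, 0, -56]' > next.json && python3 drive.py next.json 0.088
python3 - <<'E'
from rel import *
st(); rel([.6104,.2935,.2],[180,0,-80.4]); c=cap("top"); o,y,L=stand(c,(.66,-.13)); print(o,y,L,toF(o/1000)*1000,y+6.45)
E
```

```text
time_s: 14.17
tcp_pos: [0.542, 0.1327, 0.2246]
eef_rot: [-180.0, 0.1, -130.1]
contact_force: [1.1, -0.5, -0.0]
gripper_width: 0.0877
gripper_force: 0.0
tcp [0.542  0.1327 0.2246] rpy [-1.7996e+02  1.3000e-01 -1.3013e+02] F(mm) [-204.4  415.9] force [ 1.1 -0.5 -0. ] j [ 33.9   9.6 -14.5   0.  -65.8 -74. ] t 14.1667
d [-0.1669  0.0514  0.0249] rv [ -0.1    0.1  -49.73]
[ 622.6819284  -128.03333609] -6.2393484 286.00979531971234 [-94.9500398  165.85013251] 0.2106514
```

Run:
```python
from rel import *
c=cap("top"); o,y,L=stand(c,(.63,-.13)); print(o,y,L,toF(o/1000)*1000,y+6.45)
W,h,s,v,z=prep(c)
m=(h>20)&(h<35)&(s>60)&(z>.009)&(z<.022)&(abs(W[...,0]-.61)<.12)&(abs(W[...,1]+.11)<.22)
print(rect(W[m]),toF(rect(W[m])[:2]/1000)*1000)
save(c,"top3",s=1.5)
```

```text
[ 622.8244684  -128.29393273] -6.220558 286.6816881406333 [-94.77912763 165.60719776] 0.22944164
[ 609.1 -127.8  332.3  138.8   83.6] [-108.47221027  164.55625056]
```

View pics/top3.png

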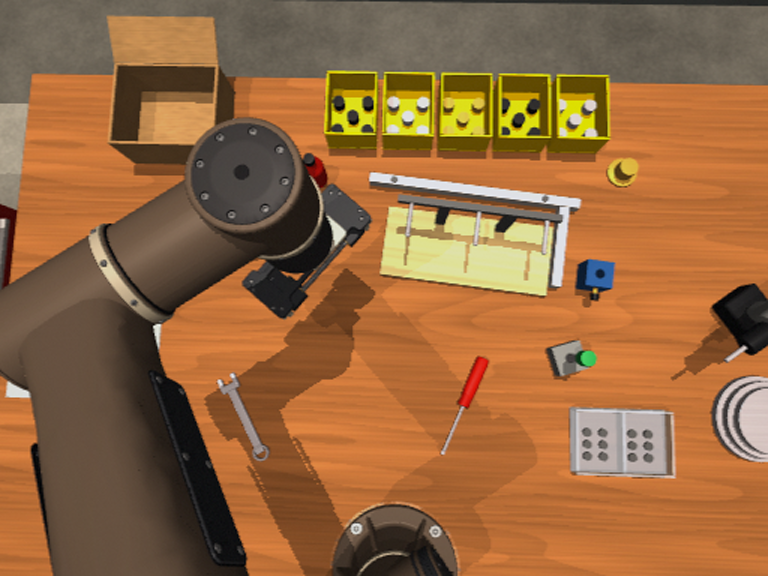

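The picture shows the stand knocked about 40 mm off the back rail (gap at (490,205)) while its right edge stays flush. I'll push it home again.

```bash
python3 -c "
from rel import *
rel([*F(-.225,.165),.15],[180,0,173.55])"
echo '[0, 0, 0, 0, 0, 7, 0.04, 0.03, 0, 0, 0, 14, 0.07, 0.06, 0, 0, 0, 21, 0.1, 0.09, 0, 0, 0, 28, 0.12, 0.12, 0, 0, 0, 35, 0.13, 0.15, 0, 0, 0, 42, 0.14, 0.18, 0, 0, 0, 49, 0.14, 0.18, 0, 0, 0, 56]' > next.json && python3 drive.py next.json 0.088
python3 -c "
from rel import *
st();rel([*F(-.225,.165),.15],[180,0,173.55])"
```

```text
d [ 0.2236 -0.1224  0.0735] rv [2.000e-02 1.200e-01 5.652e+01]
time_s: 14.93
tcp_pos: [0.3119, 0.141, 0.2243]
eef_rot: [179.8, 0.1, 177.2]
contact_force: [0.4, 0.5, -0.0]
gripper_width: 0.0876
gripper_force: 0.0
tcp [0.3119 0.141  0.2243] rpy [1.7983e+02 7.0000e-02 1.7719e+02] F(mm) [-434.   398.2] force [ 0.4  0.5 -0. ] j [  58.4  -13.9  -36.8   -0.   -66.9 -151.2] t 14.9333
d [-0.1937 -0.2462  0.0738] rv [0.17 0.06 3.64]
```

```bash
echo '[-0.025, -0.033, 0, 0, 0, 3.6, -0.05, -0.065, 0, 0, 0, 3.6, -0.075, -0.1, 0, 0, 0, 3.6, -0.1, -0.13, 0, 0, 0, 3.6, -0.125, -0.16, 0, 0, 0, 3.6, -0.15, -0.19, 0, 0, 0, 3.6, -0.175, -0.22, 0, 0, 0, 3.6, -0.194, -0.246, 0.03, 0, 0, 3.6, -0.194, -0.246, 0.07, 0, 0, 3.6, -0.194, -0.246, 0.11, 0, 0, 3.6, -0.194, -0.246, 0.15, 0, 0, 3.6, -0.194, -0.246, 0.19, 0, 0, 3.6]' > next.json && python3 drive.py next.json 0.088
python3 -c "
from rel import *
st();rel([*F(-.225,.165),.005],[180,0,173.55])"
```

```text
time_s: 15.93
tcp_pos: [0.497, -0.1144, 0.0325]
eef_rot: [180.0, 0.1, 173.7]
contact_force: [0.6, -0.1, -0.1]
gripper_width: 0.0878
gripper_force: 0.0
tcp [ 0.497  -0.1144  0.0325] rpy [1.7998e+02 1.1000e-01 1.7374e+02] F(mm) [-221.3  165.3] force [ 0.6 -0.1 -0.1] j [   9.1   17.6  -33.7    0.   -38.6 -105.4] t 15.9333
d [ 0.0037 -0.0003  0.0274] rv [0.02 0.11 0.19]
```

```bash
echo '[0, 0, 0.02, 0, 0, 0.2, 0, 0, 0.03, 0, 0, 0.2, 0, 0, 0.03, 0, 0, 0.2, 0, 0, 0.03, 0, 0, 0.2, -0.012, 0, 0.03, 0, 0, 0.2, -0.024, 0, 0.03, 0, 0, 0.2, -0.032, 0, 0.03, 0, 0, 0.2, -0.039, 0, 0.03, 0, 0, 0.2, -0.046, 0, 0.03, 0, 0, 0.2, -0.053, 0, 0.03, 0, 0, 0.2, -0.06, 0, 0.03, 0, 0, 0.2, -0.065, 0, 0.03, 0, 0, 0.2]' > next.json && python3 drive.py next.json 0.088
echo '[-0.002, 0, 0, 0, 0, 0, -0.004, 0, 0, 0, 0, 0, -0.006, 0, 0, 0, 0, 0, -0.008, 0, 0, 0, 0, 0, -0.009, 0, 0, 0, 0, 0, -0.01, 0, 0, 0, 0, 0, -0.01, 0, 0, 0, 0, 0]' > next.json && python3 drive.py next.json
python3 -c "
from rel import *
st()"
```

```text
time_s: 16.93
tcp_pos: [0.5585, -0.121, 0.0042]
eef_rot: [-180.0, -0.3, 173.6]
contact_force: [-8.7, 1.5, 6.2]
gripper_width: 0.0878
gripper_force: 4.7
time_s: 17.52
tcp_pos: [0.568, -0.1221, 0.0042]
eef_rot: [-180.0, -0.3, 173.6]
contact_force: [-10.0, 1.2, 6.4]
gripper_width: 0.0878
gripper_force: 4.8
tcp [ 0.568  -0.1221  0.0042] rpy [-179.97   -0.29  173.56] F(mm) [-150.   165.6] force [-10.    1.2   6.4] j [ 7.100e+00  2.540e+01 -2.550e+01 -1.000e-01 -3.940e+01 -1.035e+02] t 17.5167
```

```bash
echo '[-0.001, 0, 0, 0, 0, 0, -0.002, 0, 0, 0, 0, 0, -0.003, 0, 0, 0, 0, 0, -0.003, 0, 0, 0, 0, 0]' > next.json && python3 drive.py next.json | grep contact
echo '[0.003, 0, 0, 0, 0, 0, 0.02, 0, 0, 0, 0, 0, 0.05, 0, 0, 0, 0, 0, 0.08, 0, -0.02, 0, 0, 0, 0.08, 0, -0.06, 0, 0, 0, 0.08, 0, -0.1, 0, 0, 0, 0.08, 0, -0.14, 0, 0, 0, 0.08, 0, -0.18, 0, 0, 0, 0.08, 0, -0.22, 0, 0, 0, 0.08, 0, -0.22, 0, 0, 0]' > next.json && python3 drive.py next.json 0.088
python3 - <<'E'
from rel import *
st(); c=cap("top"); o,y,L=stand(c,(.66,-.13)); print(o,y,L,toF(o/1000)*1000,y+6.45)
W,h,s,v,z=prep(c)
m=(h>20)&(h<35)&(s>60)&(z>.009)&(z<.022)&(abs(W[...,0]-.61)<.12)&(abs(W[...,1]+.11)<.22)
q=(W[m][:,:2]-[X0,Y0])@R(PH)*1000; print("base F ext",np.percentile(q,[.3,99.7],axis=0))
E
```

```text
contact_force: [-14.3, 3.4, 11.1]
time_s: 18.68
tcp_pos: [0.499, -0.1137, 0.2338]
eef_rot: [179.9, 0.9, 173.7]
contact_force: [1.2, -0.6, 1.2]
gripper_width: 0.0874
gripper_force: 0.0
tcp [ 0.499  -0.1137  0.2338] rpy [179.93   0.89 173.7 ] F(mm) [-219.4  166.2] force [ 1.2 -0.6  1.2] j [   9.3    4.2  -19.7    0.2  -65.3 -105.7] t 18.6833
[666.45925361 -95.27942213] -6.032714 214.54443946705285 [-55.1292609  203.31449757] 0.41728592
base F ext [[-6.42370543e+01  1.14513796e+02]
 [-1.65867891e-01  3.29415608e+02]]
```

```bash
echo '[-0.04, 0, 0, 0, 0, 0, -0.08, 0, 0, 0, 0, 0, -0.12, 0, 0, 0, 0, 0, -0.153, 0, 0.02, 0, 0, 0, -0.153, 0, 0.06, 0, 0, 0, -0.153, 0, 0.09, 0, 0, 0, -0.153, 0, 0.106, 0, 0, 0, -0.153, 0, 0.106, 0, 0, 0, -0.153, 0, 0.106, 0, 0, 0]' > next.json && python3 drive.py next.json 0.04
echo '[0, 0, 0, 0, 0, 0, 0, 0, 0, 0, 0, 0, 0, 0, 0, 0, 0, 0, 0, 0, 0, 0, 0, 0, 0, 0, 0, 0, 0, 0, 0, 0, 0, 0, 0, 0, 0, 0, 0, 0, 0, 0, 0, 0, 0, 0, 0, 0, 0, -0.001, 0, 0, 0, 0, 0, -0.002, 0, 0, 0, 0, 0, -0.003, 0, 0, 0, 0, 0, -0.003, 0, 0, 0, 0]' > next.json && python3 drive.py next.json 0.0 30
python3 -c "
from rel import *
st()"
```

```text
time_s: 19.48
tcp_pos: [0.6463, -0.1304, 0.1173]
eef_rot: [-180.0, -0.1, 173.6]
contact_force: [0.6, 0.2, 0.8]
gripper_width: 0.0407
gripper_force: 0.0
time_s: 20.48
tcp_pos: [0.6469, -0.1314, 0.1188]
eef_rot: [179.9, 0.1, 173.7]
contact_force: [-2.4, 8.3, 7.1]
gripper_width: 0.0066
gripper_force: 30.0
tcp [ 0.6469 -0.1314  0.1188] rpy [1.7987e+02 8.0000e-02 1.7365e+02] F(mm) [-70.5 165.3] force [-2.4  8.3  7.1] j [ 5.300e+00  2.380e+01 -9.200e+00 -1.000e-01 -5.690e+01 -1.016e+02] t 20.4833
```

```bash
echo '[0, -0.001, 0, 0, 0, 0, 0, -0.002, 0, 0, 0, 0, 0, -0.002, 0, 0, 0, 0]' > next.json && python3 drive.py next.json|grep -E "force|tcp"; echo '[0, -0.001, 0, 0, 0, 0, 0, -0.002, 0, 0, 0, 0, 0, -0.002, 0, 0, 0, 0]' > next.json && python3 drive.py next.json|grep -E "force|tcp"
```

```text
tcp_pos: [0.647, -0.1326, 0.1188]
contact_force: [-3.5, 11.6, 7.8]
gripper_force: 30.0
tcp_pos: [0.6468, -0.1343, 0.1188]
contact_force: [-2.9, 13.0, 7.4]
gripper_force: 30.0
```

```bash
echo '[0, 0, 0, 0, 0, 0, 0, 0, 0, 0, 0, 0, 0, 0, 0, 0, 0, 0, 0, 0, -0.03, 0, 0, 0, 0, 0, -0.07, 0, 0, 0, 0, 0, -0.1, 0, 0, 0, 0.01, 0.03, -0.1, 0, 0, -7, 0.02, 0.06, -0.1, 0, 0, -14, 0.03, 0.1, -0.1, 0, 0, -21, 0.04, 0.14, -0.1, 0, 0, -28, 0.04, 0.18, -0.1, 0, 0, -35, 0.05, 0.22, -0.1, 0, 0, -42]' > next.json && python3 drive.py next.json 0.088
python3 - <<'E'
from rel import *
st(); rel([.6104,.2935,.2],[180,0,-80.4]); c=cap("top"); o,y,L=stand(c,(.66,-.13)); print(o,y,L,toF(o/1000)*1000,y+6.45)
E
```

```text
time_s: 21.98
tcp_pos: [0.621, 0.0884, 0.2177]
eef_rot: [-180.0, 0.0, -144.1]
contact_force: [0.9, 0.4, -0.3]
gripper_width: 0.0813
gripper_force: 0.0
tcp [0.621  0.0884 0.2177] rpy [-1.7998e+02  1.0000e-02 -1.4407e+02] F(mm) [-120.9  380.7] force [ 0.9  0.4 -0.3] j [ 25.9  16.4  -6.5   0.  -67.1 -80. ] t 21.9833
d [-0.1118  0.1723  0.0177] rv [-3.000e-02 -0.000e+00 -6.367e+01]
[ 661.51311459 -139.40694569] -6.556631 280.0447320841082 [-55.08697757 158.91065946] -0.10663128
```

```bash
echo '[-0.02, 0.03, 0, 0, 0, -7, -0.04, 0.06, 0, 0, 0, -14, -0.06, 0.09, 0, 0, 0, -21, -0.08, 0.12, 0, 0, 0, -28, -0.1, 0.15, 0, 0, 0, -35, -0.112, 0.172, 0, 0, 0, -42, -0.112, 0.172, 0, 0, 0, -49, -0.112, 0.172, 0, 0, 0, -56, -0.112, 0.172, 0, 0, 0, -63, -0.112, 0.172, 0, 0, 0, -63.7, -0.112, 0.172, 0, 0, 0, -63.7, -0.112, 0.172, 0, 0, 0, -63.7]' > next.json && python3 drive.py next.json 0.05
python3 - <<'E'
from rel import *
st(); rel([.6104,.2935,.084],[180,0,-80.4]);
E
```

```text
time_s: 23.03
tcp_pos: [0.6115, 0.2917, 0.2176]
eef_rot: [180.0, -0.0, -80.9]
contact_force: [-1.0, -1.3, 0.5]
gripper_width: 0.0501
gripper_force: 0.0
tcp [0.6115 0.2917 0.2176] rpy [ 1.7998e+02 -1.0000e-02 -8.0920e+01] F(mm) [-153.2  581.6] force [-1.  -1.3  0.5] j [ 41.9  21.1   0.3  -0.  -69.2 -32.9] t 23.0333
d [-0.002   0.0008  0.1336] rv [ 0.02 -0.01 -0.52]
```

Descend, close on the bar, settle, then lift slightly.

```bash
echo '[-0.001, 0.001, 0.03, 0, 0, -0.4, -0.001, 0.001, 0.06, 0, 0, -0.4, -0.001, 0.001, 0.09, 0, 0, -0.4, -0.001, 0.001, 0.115, 0, 0, -0.4, -0.001, 0.001, 0.13, 0, 0, -0.4, -0.001, 0.001, 0.1335, 0, 0, -0.4, -0.001, 0.001, 0.1335, 0, 0, -0.4, -0.001, 0.001, 0.1335, 0, 0, -0.4]' > next.json && python3 drive.py next.json 0.05 | grep -E "tcp|force"
echo '[0, 0, 0, 0, 0, 0, 0, 0, 0, 0, 0, 0, 0, 0, 0, 0, 0, 0, 0, 0, 0, 0, 0, 0, 0, 0, 0, 0, 0, 0, 0, 0, 0, 0, 0, 0, 0, 0, 0, 0, 0, 0, 0, 0, 0, 0, 0, 0, 0, 0, 0, 0, 0, 0, 0, 0, 0, 0, 0, 0]' > next.json && python3 drive.py next.json 0.0 50
python3 - <<'E'
from rel import *
st()
E
```

```text
tcp_pos: [0.611, 0.293, 0.0853]
contact_force: [0.0, 0.3, 1.5]
gripper_force: 0.0
time_s: 24.53
tcp_pos: [0.6104, 0.2928, 0.0844]
eef_rot: [-180.0, -0.0, -80.3]
contact_force: [0.1, -0.8, 0.4]
gripper_width: 0.0099
gripper_force: 50.0
tcp [0.6104 0.2928 0.0844] rpy [-179.99   -0.    -80.27] F(mm) [-154.4  582.7] force [ 0.1 -0.8  0.4] j [ 42.1  27.1  -8.9   0.  -54.1 -32.4] t 24.5333
```

```bash
echo '[0, 0, -0.005, 0, 0, 0, 0, 0, -0.015, 0, 0, 0, 0, 0, -0.03, 0, 0, 0, 0, 0, -0.05, 0, 0, 0, 0, 0, -0.075, 0, 0, 0, 0, 0, -0.1, 0, 0, 0, 0, 0, -0.125, 0, 0, 0, 0, 0, -0.15, 0, 0, 0, 0, 0, -0.175, 0, 0, 0, 0, 0, -0.19, 0, 0, 0, 0, 0, -0.2, 0, 0, 0, 0, 0, -0.2, 0, 0, 0]' > next.json && python3 drive.py next.json
python3 - <<'E'
from rel import *
st(); rel([*F(-.135,.0223),.284],[180,0,-96.45])
c=cap("side"); save(c,"side2",(60,60,330,260),2.5)
E
```

```text
time_s: 25.53
tcp_pos: [0.6108, 0.2932, 0.2871]
eef_rot: [-179.8, 0.1, -80.3]
contact_force: [0.7, -0.2, -4.0]
gripper_width: 0.0094
gripper_force: 50.0
tcp [0.6108 0.2932 0.2871] rpy [-1.7982e+02  9.0000e-02 -8.0260e+01] F(mm) [-154.   583.1] force [ 0.7 -0.2 -4. ] j [ 42.1  19.    6.3   0.  -77.  -32.4] t 25.5333
d [0.5438 0.138  0.0018] rv [-0.16  0.11 16.19]
```

View pics/side2.png

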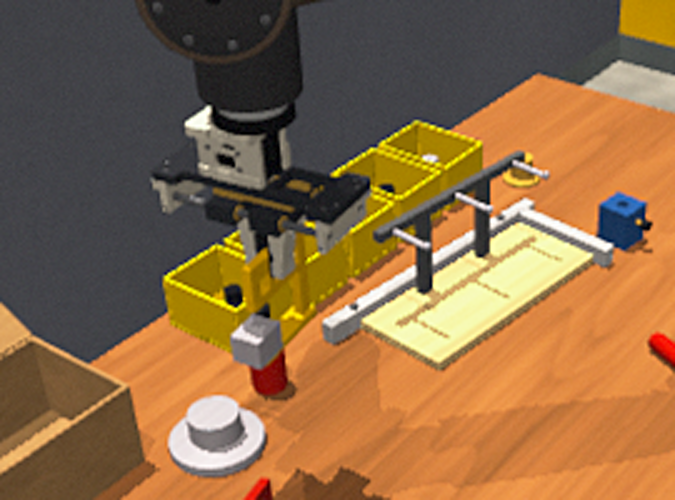

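The yellow bracket is lifted cleanly, its steel block at crop pixel (255,340). Carrying it to peg 1.

```bash
echo '[0.01, 0.003, 0, 0, 0, 0, 0.03, 0.008, 0, 0, 0, 1, 0.065, 0.016, 0, 0, 0, 2, 0.1, 0.025, 0, 0, 0, 3, 0.135, 0.034, 0, 0, 0, 5, 0.17, 0.043, 0, 0, 0, 7, 0.205, 0.052, 0, 0, 0, 9, 0.24, 0.061, 0, 0, 0, 11, 0.275, 0.07, 0, 0, 0, 13, 0.31, 0.078, 0, 0, 0, 15, 0.345, 0.087, 0, 0, 0, 16.2, 0.38, 0.096, 0, 0, 0, 16.2]' > next.json && python3 drive.py next.json | grep -E "tcp|width"
echo '[0.035, 0.009, 0, 0, 0, 0, 0.07, 0.017, 0, 0, 0, 0, 0.1, 0.025, 0, 0, 0, 0, 0.12, 0.03, 0, 0, 0, 0, 0.125, 0.032, 0, 0, 0, 0, 0.125, 0.032, 0, 0, 0, 0, 0.125, 0.032, 0, 0, 0, 0, 0.125, 0.032, 0, 0, 0, 0]' > next.json && python3 drive.py next.json
python3 - <<'E'
from rel import *
st(); rel([*F(-.135,.0223),.1439],[180,0,-96.45])
s=probe_bus.get_state();c=cap("top");W,h,s_,v,z=prep(c)
m=(h>20)&(h<35)&(s_>130)&(z>.2)&(z<.35)
P=W[m];q=(P[:,:2]-[X0,Y0])@R(PH)*1000;print(m.sum(),rect(P),np.polyfit(q[:,1],P[:,2]*1000,1),np.percentile(q,[1,99],axis=0))
E
```

```text
tcp_pos: [0.5781, -0.1004, 0.283]
gripper_width: 0.0093
time_s: 27.25
tcp_pos: [0.5339, -0.2179, 0.2838]
eef_rot: [180.0, 0.0, -96.5]
contact_force: [-0.7, 0.5, -4.4]
gripper_width: 0.0095
gripper_force: 50.0
tcp [ 0.5339 -0.2179  0.2838] rpy [ 1.7996e+02  2.0000e-02 -9.6460e+01] F(mm) [-173.    66.6] force [-0.7  0.5 -4.4] j [ -2.8   9.5  -6.8  -0.  -73.7  -3.7] t 27.25
d [ 0.0443 -0.0381  0.1399] rv [ 0.04  0.02 -0.01]
87 [ 533.  -193.2   37.2   15.    84.5] [ 2.45872493 44.10924201] [[-183.73707285   72.59695988]
 [-169.43532598  109.41440241]]
```

Run:
```python
from rel import *
c=cap("side");W,h,s,v,z=prep(c);F3=(W[...,:2]-[X0,Y0])@R(PH)*1000
m=(h>20)&(h<35)&(s>130)&(abs(F3[...,0]+173)<25)&(abs(F3[...,1]-50)<90)&(z>.15)
q=F3[m];zz=z[m]*1000
print(m.sum(),np.percentile(q,[1,99],axis=0),zz.min(),zz.max())
b=(zz<zz.min()+14);print("strip fit",np.polyfit(q[b,1],zz[b],1),q[b,1].min(),q[b,1].max())
u,w=np.where(m);x0,x1,y0,y1=w.min(),w.max(),u.min(),u.max();print(x0,x1,y0,y1)
save(c,"side3",(max(x0-40,0),max(y0-60,0),x1+70,y1+50),5 if x1-x0<70 else 3)
```

```text
320 [[-185.82325278   10.4982611 ]
 [-166.8862892   109.8063366 ]] 198.80321715954886 392.72879926007363
strip fit [-1.06118818e-02  2.07914659e+02] 10.318930192640508 109.85287421954301
290 312 68 131
```

View pics/side3.png

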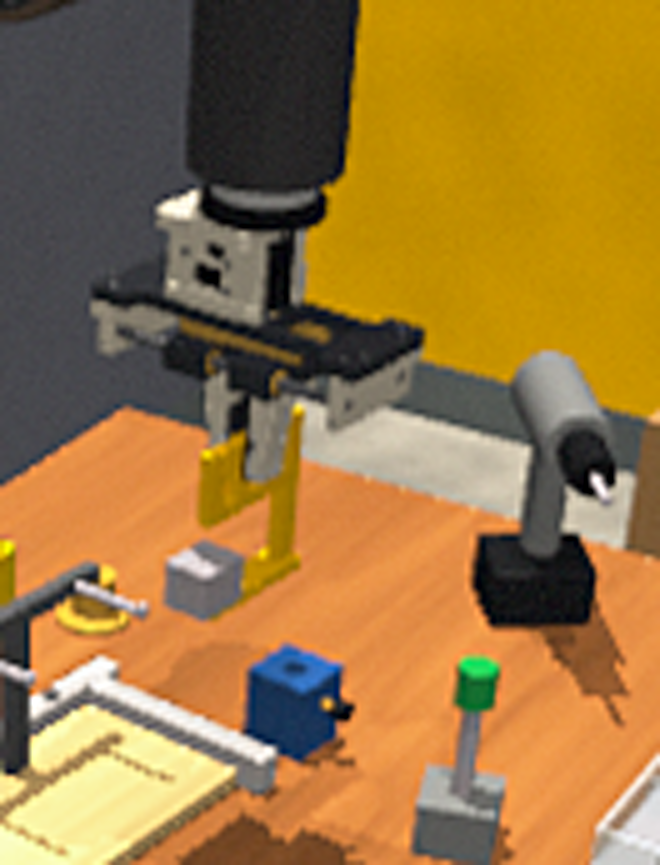

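The held bracket is level (strip slope about 0.6°) and the docked stand shows at lower left. Measuring peg 1 directly before moving in.

Run:
```python
from rel import *
for n in("top","side"):
    c=cap(n);W,h,s,v,z=prep(c);F3=(W[...,:2]-[X0,Y0])@R(PH)*1000
    for y0 in(43,163,283):
        m=(s<70)&(v>90)&(z>.13)&(z<.152)&(F3[...,0]>-95)&(F3[...,0]<-32)&(abs(F3[...,1]-y0)<15)
        if m.sum()>5: q=F3[m];print(n,y0,m.sum(),"med",np.median(q,0),"xext",q[:,0].min(),q[:,0].max(),"z",np.median(z[m]),np.polyfit(q[:,0],q[:,1],1))
    if n=="top":print(stand(c,(.66,-.13)))
```

```text
Traceback (most recent call last):
  File "meas.py", line 24, in stand
    k,l,st,_=cv2.connectedComponentsWithStats(m.astype(np.uint8)); P=W[l==1+st[1:,4].argmax()]
                                                                            ~~~~~~~~~~~~~~~^^
ValueError: attempt to get argmax of an empty sequence
```

Run:
```python
from rel import *
for n in("side",):
    c=cap(n);W,h,s,v,z=prep(c);F3=(W[...,:2]-[X0,Y0])@R(PH)*1000
    for y0 in(43,163,283):
        m=(s<70)&(v>90)&(z>.13)&(z<.152)&(F3[...,0]>-95)&(F3[...,0]<-32)&(abs(F3[...,1]-y0)<15)
        if m.sum()>5: q=F3[m];print(n,y0,m.sum(),"med",np.median(q,0),"xext",q[:,0].min(),q[:,0].max(),"z",np.median(z[m]),np.polyfit(q[:,0],q[:,1],1))
```

```text
side 43 28 med [-60.78676803  45.00373377] xext -83.40296073664545 -32.20313532607769 z 0.14408371338071746 [-2.31722826e-02  4.30716928e+01]
side 163 34 med [-58.69478949 164.38854129] xext -85.32946653041988 -32.91659377018207 z 0.144342672166198 [-5.49164754e-02  1.61132397e+02]
side 283 35 med [-60.3946393  284.68908548] xext -84.80280151905974 -32.49656093463626 z 0.1434868886437285 [3.85964954e-03 2.84272392e+02]
```

```bash
echo '[0.01, -0.008, 0, 0, 0, 0, 0.025, -0.022, 0, 0, 0, 0, 0.038, -0.034, 0, 0, 0, 0, 0.0434, -0.038, 0.01, 0, 0, 0, 0.0434, -0.038, 0.035, 0, 0, 0, 0.0434, -0.038, 0.06, 0, 0, 0, 0.0434, -0.038, 0.085, 0, 0, 0, 0.0434, -0.038, 0.11, 0, 0, 0, 0.0434, -0.038, 0.13, 0, 0, 0, 0.0434, -0.038, 0.14, 0, 0, 0, 0.0434, -0.038, 0.14, 0, 0, 0, 0.0434, -0.038, 0.14, 0, 0, 0]' > next.json && python3 drive.py next.json
python3 - <<'E'
from rel import *
st()
E
```

```text
time_s: 28.45
tcp_pos: [0.5672, -0.266, 0.1444]
eef_rot: [180.0, -0.0, -96.4]
contact_force: [0.5, -0.5, -3.5]
gripper_width: 0.0099
gripper_force: 50.0
tcp [ 0.5672 -0.266   0.1444] rpy [ 1.7997e+02 -2.0000e-02 -9.6440e+01] F(mm) [-134.6   22.5] force [ 0.5 -0.5 -3.5] j [ -7.3  19.6 -12.    0.  -58.4   0.8] t 28.45
```

```bash
echo '[0, -0.01, 0, 0, 0, 0, -0.0005, -0.02, 0, 0, 0, 0, -0.0005, -0.03, 0, 0, 0, 0, -0.0005, -0.037, 0, 0, 0, 0, -0.0005, -0.043, 0, 0, 0, 0, -0.0005, -0.048, 0, 0, 0, 0, -0.0005, -0.052, 0, 0, 0, 0, -0.0005, -0.055, 0, 0, 0, 0, -0.0005, -0.055, 0, 0, 0, 0]' > next.json && python3 drive.py next.json
python3 - <<'E'
from rel import *
st()
E
```

```text
time_s: 29.2
tcp_pos: [0.6221, -0.2716, 0.1441]
eef_rot: [180.0, -0.0, -96.5]
contact_force: [-1.1, -0.1, -5.0]
gripper_width: 0.0098
gripper_force: 50.0
tcp [ 0.6221 -0.2716  0.1441] rpy [179.99  -0.   -96.47] F(mm) [-79.4  23.1] force [-1.1 -0.1 -5. ] j [ -7.2  24.2  -5.    0.  -60.9   0.7] t 29.2
```

```bash
echo '[0, -0.005, 0, 0, 0, 0, 0, -0.01, 0, 0, 0, 0, 0, -0.014, 0, 0, 0, 0, 0, -0.014, 0, 0, 0, 0, 0, -0.014, 0.002, 0, 0, 0, 0, -0.014, 0.004, 0, 0, 0, 0, -0.014, 0.006, 0, 0, 0, 0, -0.014, 0.007, 0, 0, 0, 0, -0.014, 0.007, 0, 0, 0]' > next.json && python3 drive.py next.json
python3 - <<'E'
from rel import *
st()
E
```

```text
time_s: 29.95
tcp_pos: [0.6353, -0.2731, 0.1374]
eef_rot: [180.0, -0.0, -96.5]
contact_force: [-0.4, -0.2, -4.1]
gripper_width: 0.0096
gripper_force: 50.0
tcp [ 0.6353 -0.2731  0.1374] rpy [179.98  -0.   -96.47] F(mm) [-66.2  23.1] force [-0.4 -0.2 -4.1] j [ -7.2  25.6  -3.6   0.  -60.8   0.7] t 29.95
```

Lower in 1 mm steps until the peg takes the weight.

```bash
echo '[0, 0, 0.001, 0, 0, 0, 0, 0, 0.002, 0, 0, 0, 0, 0, 0.002, 0, 0, 0]' > next.json && python3 drive.py next.json
python3 - <<'E'
from rel import *
c=cap("side");save(c,"side4",(230,60,370,210),4.5)
E
```

```text
time_s: 30.2
tcp_pos: [0.6355, -0.2733, 0.137]
eef_rot: [-180.0, -0.0, -96.4]
contact_force: [-6.0, 2.6, 6.8]
gripper_width: 0.0093
gripper_force: 50.0
```

View pics/side4.png

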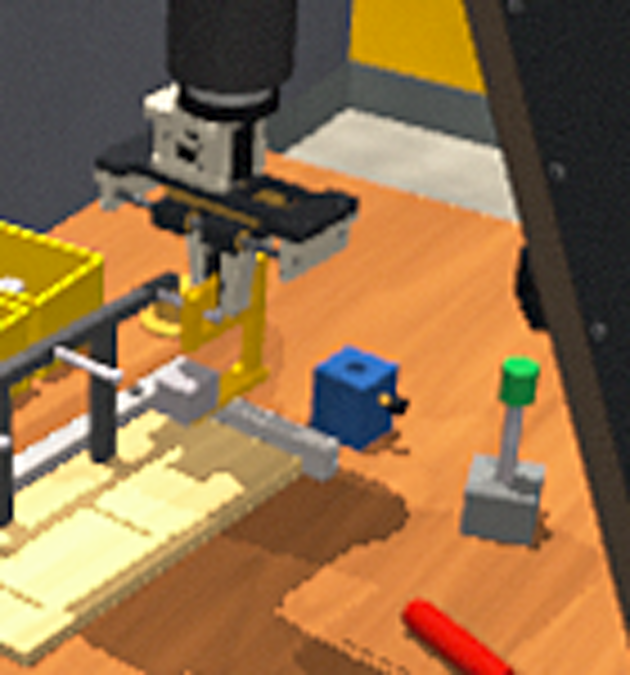

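The bracket rests on the peg: the hole is at the peg near (170,295) and the force has turned upward. Releasing.

```bash
echo '[0, 0, -0.001, 0, 0, 0, 0, 0, -0.001, 0, 0, 0, 0, 0, -0.001, 0, 0, 0, 0, 0, -0.001, 0, 0, 0, 0, 0, -0.001, 0, 0, 0, 0, 0, -0.02, 0, 0, 0, 0, 0, -0.05, 0, 0, 0, 0, 0, -0.09, 0, 0, 0, 0, 0, -0.13, 0, 0, 0, -0.04, 0.02, -0.13, 0, 0, 0, -0.08, 0.04, -0.13, 0, 0, 0, -0.12, 0.06, -0.13, 0, 0, 0]' > next.json && python3 drive.py next.json 0.028
python3 - <<'E'
from rel import *
st()
c=cap("side");W,h,s,v,z=prep(c);F3=(W[...,:2]-[X0,Y0])@R(PH)*1000
m=(h>20)&(h<35)&(s>130)&(abs(F3[...,0]+66)<25)&(abs(F3[...,1]-20)<90)&(z>.03)
q=F3[m];zz=z[m]*1000;b=(zz<zz.min()+14);print("strip fit",zz.min(),zz.max(),np.polyfit(q[b,1],zz[b],1),np.percentile(q,[1,50,99],axis=0))
c=cap("top");print(stand(c,(.66,-.13)))
E
```

```text
time_s: 31.25
tcp_pos: [0.5922, -0.1551, 0.2657]
eef_rot: [-179.9, 0.0, -96.6]
contact_force: [0.4, 2.2, 0.1]
gripper_width: 0.0284
gripper_force: 0.0
tcp [ 0.5922 -0.1551  0.2657] rpy [-1.7993e+02  2.0000e-02 -9.6580e+01] F(mm) [-122.2  135.6] force [0.4 2.2 0.1] j [  3.6  13.4  -4.3  -0.  -72.3 -10.2] t 31.25
strip fit 52.1211191636195 167.69986016515927 [-1.24859716e-02  6.07911789e+01] [[-79.36871329 -34.47047936]
 [-69.36094487   4.82544023]
 [-57.37825943  65.66243339]]
(array([ 654.82197739, -169.92998552]), np.float32(83.60229), np.float64(52.18270571143185))
```

```bash
echo '[-0.04, 0.007, 0, 0, 0, 0, -0.08, 0.014, 0, 0, 0, -2, -0.12, 0.021, 0, 0, 0, -4, -0.16, 0.028, 0, 0, 0, -6, -0.2, 0.036, 0, 0, 0, -8, -0.24, 0.044, 0, 0, 0, -10, -0.28, 0.052, 0, 0, 0, -12, -0.32, 0.06, 0, 0, 0, -14, -0.36, 0.068, 0, 0, 0, -16, -0.4, 0.075, 0, 0, 0, -18, -0.44, 0.083, 0, 0, 0, -19, -0.48, 0.09, 0, 0, 0, -19.2]' > next.json && python3 drive.py next.json 0.05 | grep tcp
echo '[-0.03, 0.006, 0, 0, 0, 0, -0.06, 0.012, 0, 0, 0, 0, -0.07, 0.014, 0.01, 0, 0, 0, -0.07, 0.014, 0.03, 0, 0, 0, -0.07, 0.014, 0.04, 0, 0, 0, -0.07, 0.014, 0.04, 0, 0, 0, -0.07, 0.014, 0.04, 0, 0, 0]' > next.json && python3 drive.py next.json
python3 - <<'E'
from rel import *
st(); rel([.5523,.4120,.086],[180,0,-77.3])
c=cap("top"); o,y,L=stand(c,(.66,-.13)); print(o,y,L,toF(o/1000)*1000,y+6.45)
E
```

```text
tcp_pos: [0.5569, 0.3333, 0.2655]
time_s: 32.93
tcp_pos: [0.5284, 0.3956, 0.2249]
eef_rot: [179.9, -0.1, -77.3]
contact_force: [0.4, 0.9, 0.4]
gripper_width: 0.05
gripper_force: 0.0
tcp [0.5284 0.3956 0.2249] rpy [ 1.7995e+02 -7.0000e-02 -7.7310e+01] F(mm) [-247.4  675.6] force [0.4 0.9 0.4] j [ 53.7  19.3  -1.4   0.  -69.4 -41. ] t 32.9333
d [-0.0109 -0.027   0.1389] rv [ 0.05 -0.07 -0.01]
[ 661.95855335 -134.51467948] -6.3620386 289.56106750374965 [-55.19393651 163.82199779] 0.0879612
```

```bash
echo '[-0.011, -0.02, 0, 0, 0, 0, -0.011, -0.027, 0.01, 0, 0, 0, -0.011, -0.027, 0.04, 0, 0, 0, -0.011, -0.027, 0.07, 0, 0, 0, -0.011, -0.027, 0.1, 0, 0, 0, -0.011, -0.027, 0.125, 0, 0, 0, -0.011, -0.027, 0.136, 0, 0, 0, -0.011, -0.027, 0.139, 0, 0, 0, -0.011, -0.027, 0.139, 0, 0, 0, -0.011, -0.027, 0.139, 0, 0, 0]' > next.json && python3 drive.py next.json 0.05
echo '[0, 0, 0, 0, 0, 0, 0, 0, 0, 0, 0, 0, 0, 0, 0, 0, 0, 0, 0, 0, 0, 0, 0, 0, 0, 0, 0, 0, 0, 0, 0, 0, 0, 0, 0, 0, 0, 0, 0, 0, 0, 0, 0, 0, 0, 0, 0, 0, 0, 0, 0, 0, 0, 0]' > next.json && python3 drive.py next.json 0.0 40
echo '[0, 0, -0.005, 0, 0, 0, 0, 0, -0.02, 0, 0, 0, 0, 0, -0.045, 0, 0, 0, 0, 0, -0.075, 0, 0, 0, 0, 0, -0.105, 0, 0, 0, 0, 0, -0.135, 0, 0, 0, 0, 0, -0.165, 0, 0, 0, 0, 0, -0.185, 0, 0, 0, 0, 0, -0.2, 0, 0, 0, 0, 0, -0.2, 0, 0, 0, 0, 0, -0.2, 0, 0, 0]' > next.json && python3 drive.py next.json | tail -3
python3 - <<'E'
from rel import *
st(); rel([*F(-.135,.283-.02),.286],[180,0,-96.45])
E
```

```text
time_s: 33.82
tcp_pos: [0.5532, 0.4139, 0.0883]
eef_rot: [-179.9, 0.1, -77.3]
contact_force: [0.6, -0.2, 1.4]
gripper_width: 0.0501
gripper_force: 0.0
time_s: 34.57
tcp_pos: [0.5521, 0.4131, 0.0864]
eef_rot: [180.0, -0.0, -77.3]
contact_force: [0.3, -0.2, 1.2]
gripper_width: 0.0097
gripper_force: 40.0
contact_force: [-0.1, 0.1, -1.5]
gripper_width: 0.0097
gripper_force: 40.0
tcp [0.552  0.4133 0.2865] rpy [-1.7998e+02  6.0000e-02 -7.7280e+01] F(mm) [-226.   695.8] force [-0.1  0.1 -1.5] j [ 53.   20.3   8.1  -0.  -77.7 -40.2] t 35.4833
d [0.4387 0.0561 0.    ] rv [-1.000e-02  6.000e-02  1.917e+01]
```

```bash
echo '[0.01, 0.001, 0, 0, 0, 0, 0.03, 0.004, 0, 0, 0, 1, 0.06, 0.008, 0, 0, 0, 2, 0.095, 0.012, 0, 0, 0, 4, 0.13, 0.017, 0, 0, 0, 6, 0.165, 0.021, 0, 0, 0, 8, 0.2, 0.026, 0, 0, 0, 10, 0.235, 0.03, 0, 0, 0, 12, 0.27, 0.035, 0, 0, 0, 14, 0.305, 0.039, 0, 0, 0, 16, 0.34, 0.044, 0, 0, 0, 18, 0.37, 0.048, 0, 0, 0, 19.2]' > next.json && python3 drive.py next.json | grep -E "tcp|width"
echo '[0.02, 0.002, 0, 0, 0, 0, 0.035, 0.004, 0, 0, 0, 0, 0.045, 0.006, 0, 0, 0, 0, 0.045, 0.006, 0, 0, 0, 0, 0.045, 0.006, 0, 0, 0, 0, 0.045, 0.006, 0, 0, 0, 0, 0.045, 0.006, 0, 0, 0, 0]' > next.json && python3 drive.py next.json | grep -E "tcp|width"
python3 - <<'E'
from rel import *
st(); rel([*F(-.140,.2644),.146],[180,0,-96.45])
c=cap("side");W,h,s,v,z=prep(c);F3=(W[...,:2]-[X0,Y0])@R(PH)*1000
t=toF(probe_bus.get_state()["tcp_pos"])*1000
m=((h<6)|(h>174))&(s>130)&(abs(F3[...,0]-t[0])<30)&(abs(F3[...,1]-t[1])<90)&(z>.15)
q=F3[m]-t;zz=z[m]*1000;b=(zz<zz.min()+18);print("foot fit",m.sum(),zz.min(),zz.max(),np.polyfit(q[b,1],zz[b],1),np.percentile(q[b],[1,50,99],axis=0),np.percentile(q,[1,50,99],axis=0))
E
```

```text
tcp_pos: [0.5855, 0.039, 0.2845]
gripper_width: 0.0097
tcp_pos: [0.5758, -0.0014, 0.2861]
gripper_width: 0.0097
tcp [ 0.5758 -0.0014  0.2861] rpy [ 1.7999e+02  1.0000e-02 -9.6400e+01] F(mm) [-155.7  286.4] force [ 0.6  0.5 -1.9] j [ 19.3   9.3  -6.7  -0.  -73.9 -25.7] t 37.0667
d [ 0.022  -0.0158  0.1401] rv [0.01 0.01 0.05]
foot fit 607 199.24569284678927 461.142313300747 [-1.54631982e-02  2.11840324e+02] [[-17.58824817 -37.14431527]
 [-11.28998058  13.05604986]
 [ 12.82132938  57.94141724]] [[-16.34633794 -33.21120807]
 [ -4.44295648  33.8884166 ]
 [  9.88217502  67.83535275]]
```

```bash
echo '[0.008, -0.006, 0, 0, 0, 0, 0.018, -0.013, 0, 0, 0, 0, 0.022, -0.016, 0.01, 0, 0, 0, 0.022, -0.016, 0.035, 0, 0, 0, 0.022, -0.016, 0.06, 0, 0, 0, 0.022, -0.016, 0.085, 0, 0, 0, 0.022, -0.016, 0.11, 0, 0, 0, 0.022, -0.016, 0.13, 0, 0, 0, 0.022, -0.016, 0.14, 0, 0, 0, 0.022, -0.016, 0.14, 0, 0, 0, 0.022, -0.016, 0.14, 0, 0, 0]' > next.json && python3 drive.py next.json | grep tcp
python3 - <<'E'
from rel import *
st()
E
```

```text
tcp_pos: [0.5894, -0.0264, 0.1462]
tcp [ 0.5894 -0.0264  0.1462] rpy [ 1.7996e+02 -4.0000e-02 -9.6480e+01] F(mm) [-139.4  263.1] force [-0.5 -0.3 -1.1] j [ 16.4  16.3 -16.6   0.  -57.1 -22.9] t 38.0333
```

```bash
echo '[-0.001, -0.01, 0, 0, 0, 0, -0.001, -0.02, 0, 0, 0, 0, -0.001, -0.03, 0, 0, 0, 0, -0.001, -0.038, 0, 0, 0, 0, -0.001, -0.045, 0, 0, 0, 0, -0.001, -0.051, 0, 0, 0, 0, -0.001, -0.056, 0, 0, 0, 0, -0.001, -0.06, 0, 0, 0, 0, -0.001, -0.06, 0, 0, 0, 0]' > next.json && python3 drive.py next.json|grep -E "tcp|contact"
echo '[0, -0.005, 0, 0, 0, 0, 0, -0.01, 0, 0, 0, 0, 0, -0.014, 0, 0, 0, 0, 0, -0.014, 0, 0, 0, 0, 0, -0.014, 0.002, 0, 0, 0, 0, -0.014, 0.004, 0, 0, 0, 0, -0.014, 0.006, 0, 0, 0, 0, -0.014, 0.007, 0, 0, 0, 0, -0.014, 0.007, 0, 0, 0]' > next.json && python3 drive.py next.json |grep -E "tcp|contact"
echo '[0, 0, 0.001, 0, 0, 0, 0, 0, 0.002, 0, 0, 0, 0, 0, 0.002, 0, 0, 0]' > next.json && python3 drive.py next.json |grep -E "tcp|contact"
python3 - <<'E'
from rel import *
st();c=cap("side");save(c,"side5",(180,60,330,210),4)
E
```

```text
tcp_pos: [0.6496, -0.0319, 0.1461]
contact_force: [0.3, -0.2, -2.0]
tcp_pos: [0.6626, -0.0334, 0.1394]
contact_force: [-0.5, -0.2, -2.2]
tcp_pos: [0.6628, -0.0334, 0.139]
contact_force: [-5.7, 1.2, 8.4]
tcp [ 0.6628 -0.0334  0.139 ] rpy [-1.7995e+02 -1.0000e-02 -9.6440e+01] F(mm) [-65.7 264.4] force [-5.7  1.2  8.4] j [ 13.9  23.1  -7.5   0.  -59.4 -20.4] t 39.7833
```

View pics/side5.png

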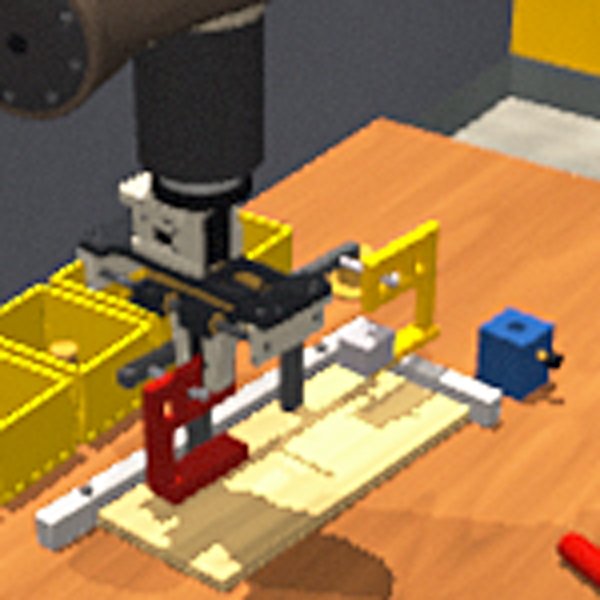

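Both brackets are on their pegs: red at (190,420), yellow at (400,290). Release red and go for the flag.

```bash
echo '[0, 0, -0.001, 0, 0, 0, 0, 0, -0.001, 0, 0, 0, 0, 0, -0.001, 0, 0, 0, 0, 0, -0.001, 0, 0, 0, 0, 0, -0.001, 0, 0, 0, 0, 0, -0.02, 0, 0, 0, 0, 0, -0.05, 0, 0, 0, 0, 0, -0.09, 0, 0, 0, 0, 0, -0.13, 0, 0, 0, 0, 0.04, -0.13, 0, 0, 7, 0.01, 0.08, -0.13, 0, 0, 14, 0.03, 0.11, -0.13, 0, 0, 21]' > next.json && python3 drive.py next.json 0.028 | grep tcp
echo '[0.03, 0.01, 0, 0, 0, 7, 0.06, 0.02, 0, 0, 0, 14, 0.09, 0.03, 0, 0, 0, 21, 0.12, 0.04, 0, 0, 0, 28, 0.15, 0.05, 0, 0, 0, 35, 0.18, 0.06, 0, 0, 0, 42, 0.21, 0.07, 0, 0, 0, 49, 0.22, 0.07, 0, 0, 0, 56, 0.22, 0.07, 0, 0, 0, 63, 0.22, 0.07, 0, 0, 0, 69, 0.22, 0.07, 0, 0, 0, 69]' > next.json && python3 drive.py next.json 0.06 | grep tcp
python3 - <<'E'
from rel import *
st(); rel([.4027,-.3172,.22],[180,0,173.55])
c=cap("side");W,h,s,v,z=prep(c);F3=(W[...,:2]-[X0,Y0])@R(PH)*1000
for n,k,y in(("yel",(h>20)&(h<35),20),("red",(h<6)|(h>174),283)):
    m=k&(s>130)&(abs(F3[...,0]+66)<25)&(abs(F3[...,1]-y)<80)&(z>.03)&(z<.18)
    q=F3[m];zz=z[m]*1000;b=(zz<zz.min()+14);print(n,zz.min(),zz.max(),"slope",np.polyfit(q[b,1],zz[b],1)[0],np.percentile(q,[1,99],axis=0))
g=(h>50)&(h<80)&(s>120)&(z>.1);print("green side",np.nanmedian(W[g],0),np.nanmax(z[g]))
c=cap("top");print(stand(c,(.66,-.13)));W,h,s,v,z=prep(c)
g=(h>50)&(h<80)&(s>120)&(z>.133);print("green top",rect(W[g]) if g.sum()>20 else g.sum())
b=(h>100)&(h<125)&(s>120)&(z>.055)&(z<.066)&(W[...,1]<-.3);print("blue",b.sum(),rect(W[b]) if b.sum()>20 else 0)
u=np.where(b)
if len(u[0])>50:
    y0,y1,x0,x1=u[0].min(),u[0].max(),u[1].min(),u[1].max()
    sub=v[y0:y1+1,x0:x1+1]; print(y0,x0); print(sub)
E
```

```text
tcp_pos: [0.5485, -0.0497, 0.2675]
tcp_pos: [0.3863, -0.214, 0.2674]
tcp [ 0.3863 -0.214   0.2674] rpy [1.8000e+02 2.0000e-02 1.7321e+02] F(mm) [-320.2   53.9] force [-0.4 -0.2 -0.2] j [ -3.2  -3.8 -23.1  -0.  -70.6 -93.5] t 41.75
d [-0.0285 -0.1006  0.0474] rv [ 0.    0.02 -0.34]
yel 53.14767369755413 167.72841145116467 slope 0.00765616336553795 [[-79.61167314 -33.19600351]
 [-58.72082371  67.17133725]]
red 53.35167904838845 166.2446452143681 slope 0.016946341414376787 [[-81.42643317 231.61072603]
 [-54.38427831 331.66346199]]
green side [ 0.39606934 -0.30997485  0.13739578] 0.4814851103840694
(array([ 662.05348395, -134.09372936]), np.float32(-6.4661036), np.float64(288.81801726774154))
green top 1
blue 294 [ 561.4 -369.1   50.2   49.6   83.7]
173 390
[[131  62 128 146 147 131 124 124 110 145 155 181 192 191 191 190 192 190
  190]
 [ 42  60 129 146 147 147 147 149 149 149 148 147 146 132 125 111 145 154
  154]
 [ 41  60 128 147 147 147 147 148 149 148 148 147 148 149 148 148 148 149
  150]
 [ 40  82 133 147 148 148 148 148 149 149 147 147 149 149 148 148 150 149
  148]
 [ 39 103 14
[... 584 characters left out ...]
 117  67  42  42  42  92 138 150 150 150 152
  135]
 [ 61 131 150 149 149 151 150 150 126  97  90 121 145 151 151 151 152 152
  135]
 [ 84 136 150 150 150 150 149 151 150 149 150 150 150 150 151 152 152 151
  122]
 [105 142 151 151 150 149 151 151 150 150 150 150 151 151 152 151 151 150
  121]
 [106 143 151 150 149 152 152 150 150 151 151 150 151 151 153 152 151 150
  123]
 [107 143 150 151 152 151 150 150 151 150 150 151 151 153 153 150 150 151
  128]
 [ 44  63  70  89 118 124 122 143 151 151 151 151 154 153 151 151 150 151
  128]
 [ 44  45  45  45  44  42  44  45  64  71  72  91 117 125 142 151 150 151
  126]
 [ 46  46  45  46  45  94 140 147  84  45  45  45  43  45  44  45  64  90
  167]]
```

Run:
```python
from rel import *
def ray(c,u,v,z):
    T=np.array(c["cam_to_world"]);d=T[:3,:3]@[(u-c["cx"])/c["fx"],(v-c["cy"])/c["fy"],1];return T[:3,3]+d*(z-T[2,3])/d[2]
c=dict(np.load("top0.npz"));W,h,s,v,z=prep(c)
f=cv2.cvtColor(c["frame"],cv2.COLOR_RGB2GRAY).astype(float)[176:188,393:406];w=np.clip(110-f,0,70);V,U=np.mgrid[176:188,393:406]
b=(U*w).sum()/w.sum(),(V*w).sum()/w.sum();print("bore px",b,ray(c,*b,.06))
g=(h>50)&(h<80)&(s>120)&(z>.136);u=np.where(g);print(g.sum(),"green",rect(W[g]),ray(c,u[1].mean(),u[0].mean(),.14))
c=dict(np.load("side0.npz"));W,h,s,v,z=prep(c)
g=(h>50)&(h<80)&(s>120);u=np.where(g);print("side head",ray(c,(u[1].min()+u[1].max())/2,(u[0].min()+u[0].max())/2,.125))
p=np.nanmax
```

```text
bore px (np.float64(399.12587412587413), np.float64(181.59217378366316)) [ 0.56313445 -0.36948873  0.06      ]
91 green [ 355.1 -269.9  602.6   82.5  -70.2] [ 0.39944293 -0.31684201  0.14      ]
side head [ 0.32680085 -0.65805125  0.125     ]
```

```bash
echo '[-0.01, -0.03, 0.01, 0, 0, -0.3, -0.02, -0.065, 0.03, 0, 0, -0.3, -0.028, -0.1, 0.047, 0, 0, -0.3, -0.028, -0.1, 0.047, 0, 0, -0.3, -0.028, -0.1, 0.047, 0, 0, -0.3, -0.028, -0.1, 0.08, 0, 0, -0.3, -0.028, -0.1, 0.11, 0, 0, -0.3, -0.028, -0.1, 0.14, 0, 0, -0.3, -0.028, -0.1, 0.157, 0, 0, -0.3, -0.028, -0.1, 0.161, 0, 0, -0.3, -0.028, -0.1, 0.161, 0, 0, -0.3]' > next.json && python3 drive.py next.json 0.06
echo '[0, 0, 0, 0, 0, 0, 0, 0, 0, 0, 0, 0, 0, 0, 0, 0, 0, 0, 0, 0, 0, 0, 0, 0, 0, 0, 0, 0, 0, 0, 0, 0, 0, 0, 0, 0, 0, 0, 0, 0, 0, 0, 0, 0, 0, 0, 0, 0, 0, 0, 0, 0, 0, 0, 0, 0, 0, 0, 0, 0]' > next.json && python3 drive.py next.json 0.0 50
python3 - <<'E'
from rel import *
st()
E
```

```text
time_s: 42.77
tcp_pos: [0.403, -0.3154, 0.1061]
eef_rot: [180.0, -0.1, 174.0]
contact_force: [0.6, 0.6, 0.6]
gripper_width: 0.0603
gripper_force: 0.0
time_s: 43.6
tcp_pos: [0.4035, -0.3166, 0.1069]
eef_rot: [-180.0, 0.0, 173.8]
contact_force: [-1.2, -0.6, 6.1]
gripper_width: 0.027
gripper_force: 50.0
tcp [ 0.4035 -0.3166  0.1069] rpy [-1.7996e+02  5.0000e-02  1.7384e+02] F(mm) [-291.6  -46.1] force [-1.2 -0.6  6.1] j [-16.1  11.9 -28.9   0.  -49.2 -80. ] t 43.6
```

```bash
echo '[0, 0, -0.015, 0, 0, 0, 0, 0, -0.04, 0, 0, 0, 0, 0, -0.07, 0, 0, 0, 0, 0, -0.093, 0, 0, 0, -0.03, -0.007, -0.093, 0, 0, 0, -0.065, -0.014, -0.093, 0, 0, 0, -0.1, -0.021, -0.093, 0, 0, 0, -0.13, -0.028, -0.093, 0, 0, 0, -0.15, -0.032, -0.093, 0, 0, 0, -0.163, -0.035, -0.093, 0, 0, 0, -0.163, -0.035, -0.093, 0, 0, 0, -0.163, -0.035, -0.093, 0, 0, 0]' > next.json && python3 drive.py next.json
python3 - <<'E'
from rel import *
st();c=cap("side");save(c,"side6",(270,50,400,190),5);np.savez("side6.npz",**c)
c=cap("top");np.savez("top6.npz",**c)
E
```

```text
time_s: 44.6
tcp_pos: [0.5611, -0.3681, 0.1975]
eef_rot: [179.9, -0.2, 173.8]
contact_force: [0.0, -0.4, -1.2]
gripper_width: 0.0272
gripper_force: 50.0
tcp [ 0.5611 -0.3681  0.1975] rpy [ 1.7993e+02 -1.5000e-01  1.7382e+02] F(mm) [-129.1  -79.6] force [ 0.  -0.4 -1.2] j [-16.7  21.3  -2.   -0.  -66.8 -79.5] t 44.6
```

View pics/side6.png

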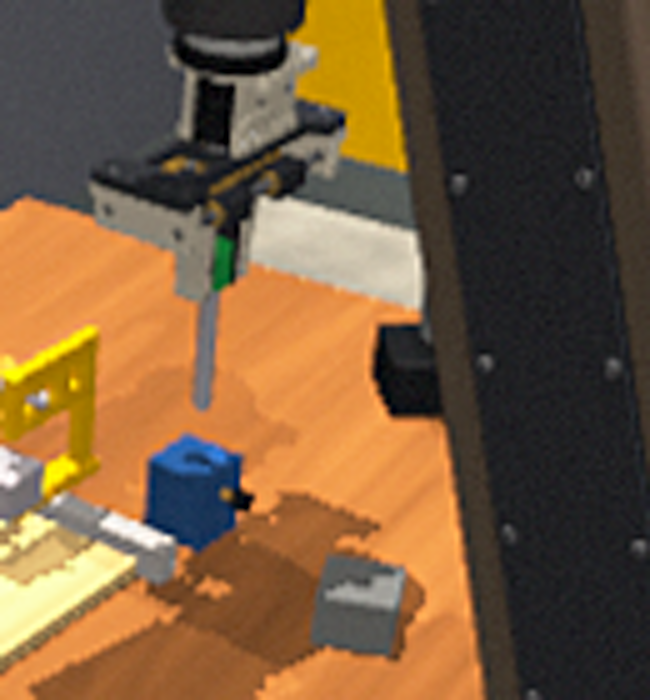

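The flag is in the grip above the holder: rod foot at crop (203,407), bore at about (201,457). I'll measure the offset between them in this one camera.

Run:
```python
from rel import *
def ray(c,u,v,z):
    T=np.array(c["cam_to_world"]);d=T[:3,:3]@[(u-c["cx"])/c["fx"],(v-c["cy"])/c["fy"],1];return T[:3,3]+d*(z-T[2,3])/d[2]
c=dict(np.load("side6.npz"));W,h,s,v,z=prep(c);cam=np.array(c["cam_to_world"])[:2,3]
m=(s<70)&(z>.105)&(z<.165)&(abs(W[...,0]-.561)<.03)&(abs(W[...,1]+.368)<.03)
for a in range(105,165,10):
    k=m&(z>a/1000)&(z<(a+10)/1000)
    if k.sum():
        p=np.median(W[k],0);d=(p[:2]-cam)/np.linalg.norm(p[:2]-cam);print(a,k.sum(),p, "axis",p[:2]+d*.0065)
k=m;u=np.where(k);print("foot min z",z[m].min(),W[z==z[m].min()])
b=(h>100)&(h<125)&(s>100)&(z>.056)&(z<.066)&(abs(W[...,1]+.37)<.05);print("holder side",b.sum(),rect(W[b]))
f=cv2.cvtColor(c["frame"],cv2.COLOR_RGB2GRAY)
u=np.where(b);print(u[0].min(),u[0].max(),u[1].min(),u[1].max());print(f[136:148,300:320])
c=dict(np.load("top6.npz"));W,h,s,v,z=prep(c)
b=(h>100)&(h<125)&(s>100)&(z>.056)&(z<.066)&(abs(W[...,1]+.37)<.05);print("holder top",b.sum(),rect(W[b]) if b.sum()>9 else 0)
```

```text
105 7 [ 0.55780142 -0.36868294  0.1089427 ] axis [ 0.56065666 -0.37452225]
115 7 [ 0.55982409 -0.36791721  0.12062847] axis [ 0.56268766 -0.37375245]
125 7 [ 0.56014104 -0.3661429   0.12917981] axis [ 0.56300873 -0.37197611]
135 11 [ 0.55662785 -0.36703736  0.14103398] axis [ 0.5594818 -0.3728773]
145 7 [ 0.55867635 -0.36818533  0.14843395] axis [ 0.56153547 -0.37402274]
155 6 [ 0.55998922 -0.36946952  0.15835605] axis [ 0.56285072 -0.37530578]
foot min z 0.10706169008098465 [[ 0.55766171 -0.37331551  0.10706169]]
holder side 98 [ 561.9 -368.1   59.3   49.4   80.5]
137 147 300 317
[[146 149 149 151 151 154 145 137 143 152 151 150 148 150 150 148 148 144
  147 149]
 [150 149 154 154 156 144 120 107 114 130 143 150 153 151 151 148 148 149
  150 154]
 [149 151 155 144 134 118  95  93  89  99 116 129 134 145 150 152 152 156
  155 155]
 [155 155 147 119  93  92  93  98  96  93  95  92 102 127 124 140 157 160
  157 154]
 [146 134 119  94  96  95  98  82  77  77  85 102 113 109 104 101 121 126
  139 142]
 [115  94  92  95  97  98  85  56  52  50  53  80 111 118 120  79  58  65
   96 135]
 [ 66  71  87  95  97  96  91  71  73  67  47  42  74  91 100  75  56  39
   98 138]
 [ 44  45  59  77  87 100 102 102  96  96  90  90  58  62  58  56  48  38
  113 145]
 [ 48  41  41  48  63  73  80  77  76  78  81  82  63  51  45  48  47  37
  111 145]
 [ 41  46  46  45  47  40  51  49  51  52  51  48  51  47  47  48  51  34
  153 170]
 [ 39  46  48  45  48  48  45  42  46  50  52  48  48  46  42  45  45  36
  178 181]
 [ 37  46  48  51  48  47  52  46  47  51  48  43  48  36  73  72  49  27
  131 177]]
holder top 0 0
```

```bash
echo '[-0.0005, -0.0005, 0.01, 0, 0, 0, -0.0005, -0.0005, 0.025, 0, 0, 0, -0.0005, -0.0005, 0.036, 0, 0, 0, -0.0005, -0.0005, 0.042, 0, 0, 0, -0.0005, -0.0005, 0.046, 0, 0, 0, -0.0005, -0.0005, 0.049, 0, 0, 0, -0.0005, -0.0005, 0.05, 0, 0, 0, -0.0005, -0.0005, 0.05, 0, 0, 0]' > next.json && python3 drive.py next.json
python3 - <<'E'
from rel import *
st()
E
```

```text
time_s: 45.37
tcp_pos: [0.5619, -0.3691, 0.1495]
eef_rot: [-180.0, 0.0, 173.8]
contact_force: [0.4, -0.1, -1.7]
gripper_width: 0.0271
gripper_force: 50.0
tcp [ 0.5619 -0.3691  0.1495] rpy [-1.7999e+02  1.0000e-02  1.7383e+02] F(mm) [-128.3  -80.5] force [ 0.4 -0.1 -1.7] j [-16.7  23.3  -5.5   0.  -61.1 -79.5] t 45.3667
```

```bash
echo '[0, 0, 0.004, 0, 0, 0, 0, 0, 0.008, 0, 0, 0, 0, 0, 0.012, 0, 0, 0, 0, 0, 0.012, 0, 0, 0]' > next.json && python3 drive.py next.json | grep -E "tcp|contact|width"
echo '[0, 0, 0.003, 0, 0, 0, 0, 0, 0.006, 0, 0, 0, 0, 0, 0.009, 0, 0, 0, 0, 0, 0.011, 0, 0, 0, 0, 0, 0.011, 0, 0, 0]' > next.json && python3 drive.py next.json | grep -E "tcp|contact|width|rot"
```

```text
tcp_pos: [0.5623, -0.3691, 0.1368]
contact_force: [2.9, -0.7, -1.6]
gripper_width: 0.0274
tcp_pos: [0.5624, -0.3692, 0.1265]
eef_rot: [-180.0, 0.1, 173.8]
contact_force: [3.1, -2.1, -0.2]
gripper_width: 0.0271
```

```bash
echo '[0, 0, 0.003, 0, 0, 0, 0, 0, 0.006, 0, 0, 0, 0, 0, 0.009, 0, 0, 0, 0, 0, 0.012, 0, 0, 0, 0, 0, 0.013, 0, 0, 0, 0, 0, 0.013, 0, 0, 0]' > next.json && python3 drive.py next.json | grep -E "tcp|contact|width"
echo '[0, 0, 0.001, 0, 0, 0, 0, 0, 0.002, 0, 0, 0, 0, 0, 0.003, 0, 0, 0, 0, 0, 0.003, 0, 0, 0]' > next.json && python3 drive.py next.json | grep -E "tcp|contact|width|rot"
```

```text
tcp_pos: [0.5617, -0.369, 0.1123]
contact_force: [4.5, -2.6, -2.9]
gripper_width: 0.0276
tcp_pos: [0.5627, -0.3694, 0.1119]
eef_rot: [-179.9, 0.1, 173.9]
contact_force: [4.1, 0.8, 8.3]
gripper_width: 0.0272
```

```bash
echo '[0, 0, 0.001, 0, 0, 0, 0, 0, 0.0015, 0, 0, 0, 0, 0, 0.0015, 0, 0, 0]' > next.json && python3 drive.py next.json | grep -E "tcp|contact"
echo '[0, 0, 0, 0, 0, 0, 0, 0, 0, 0, 0, 0, 0, 0, 0, 0, 0, 0, 0, 0, 0, 0, 0, 0, 0, 0, -0.01, 0, 0, 0, 0, 0, -0.03, 0, 0, 0, 0, 0, -0.07, 0, 0, 0, 0, 0, -0.1, 0, 0, 0, 0.03, 0, -0.12, 0, 0, 0, 0.07, 0, -0.12, 0, 0, 0, 0.11, 0, -0.12, 0, 0, 0, 0.15, 0, -0.12, 0, 0, 0]' > next.json && python3 drive.py next.json 0.06 | grep -E "tcp|contact|width"
echo '[0.03, 0, 0, 0, 0, 0, 0.05, -0.03, 0, 0, 0, 0, 0.05, -0.07, 0, 0, 0, 0, 0.05, -0.11, 0, 0, 0, 0, 0.05, -0.15, 0, 0, 0, 0, 0.05, -0.19, 0, 0, 0, 0, 0.05, -0.23, 0, 0, 0, 0, 0.05, -0.23, 0, 0, 0, 0, 0.05, -0.23, 0, 0, 0, 0]' > next.json && python3 drive.py next.json | grep tcp
python3 - <<'E'
from rel import *
c=cap("side");save(c,"side7",(190,80,340,200),5)
W,h,s,v,z=prep(c);F3=(W[...,:2]-[X0,Y0])@R(PH)*1000
g=(h>50)&(h<80)&(s>120)&(abs(W[...,0]-.56)<.05)&(abs(W[...,1]+.37)<.05);print("green",g.sum(),np.nanmedian(W[g],0),np.nanpercentile(z[g],[2,98]))
for n,k,y in(("yel",(h>20)&(h<35),20),("red",(h<6)|(h>174),283)):
    m=k&(s>130)&(abs(F3[...,0]+66)<25)&(abs(F3[...,1]-y)<80)&(z>.03)&(z<.18)
    q=F3[m];zz=z[m]*1000;b=(zz<zz.min()+14);print(n,zz.min(),zz.max(),"slope",np.polyfit(q[b,1],zz[b],1)[0])
c=cap("top");o,y,L=stand(c,(.66,-.13));print(toF(o/1000)*1000,y+6.45,L);W,h,s,v,z=prep(c)
g=(h>50)&(h<80)&(s>120)&(z>.13)&(abs(W[...,0]-.56)<.05)&(abs(W[...,1]+.37)<.05);print("green top",g.sum(),rect(W[g]),np.nanpercentile(z[g],[5,50,95]))
st()
E
```

```text
tcp_pos: [0.5631, -0.3695, 0.1117]
contact_force: [1.6, 1.5, 14.8]
tcp_pos: [0.4108, -0.3525, 0.2293]
contact_force: [-0.3, -0.4, 0.1]
gripper_width: 0.0601
tcp_pos: [0.3369, -0.5777, 0.2275]
green 62 [ 0.55851791 -0.36213002  0.1359937 ] [0.11670541 0.14859706]
yel 53.427221996139586 167.9217558483339 slope 0.016762197780479916
red 51.771238390188486 166.82320106608185 slope 0.017296550617449422
[-55.32015522 163.8904085 ] 0.06913805 289.429212805359
green top 104 [ 563.  -366.5   25.7   25.7  -41.4] [0.13443921 0.14533688 0.14835485]
tcp [ 0.3378 -0.5759  0.2286] rpy [ 1.7995e+02 -5.0000e-02  1.7379e+02] F(mm) [-327.7 -311.2] force [-0.2 -0.3 -0.6] j [-42.9  19.8  -0.1  -0.  -70.1 -53.3] t 49.05
```

View pics/side7.png

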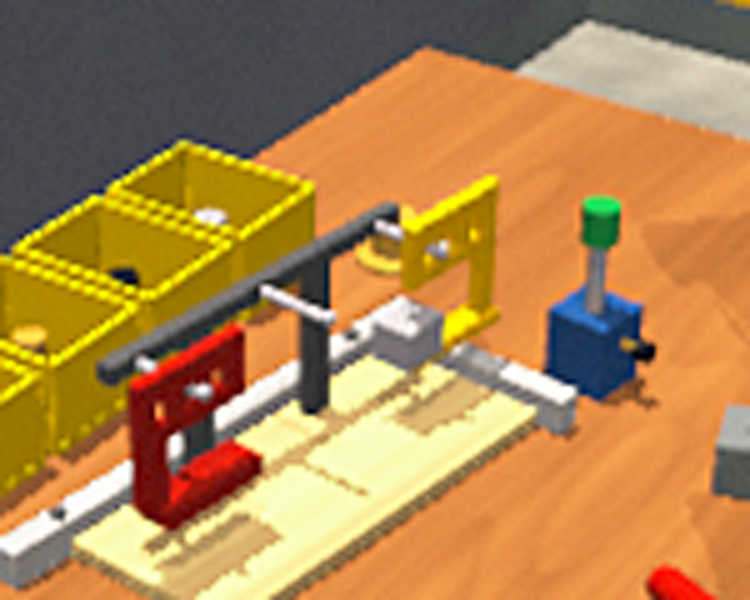

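The red bracket hangs level at (190,420) and the yellow one at (450,260). The green flag is home in the holder at (600,220), with its head top measured at 145 mm as it should be. The stand is flush, so I'm handing in.

```bash
python3 -c "
from plant import r, eyes, probe_bus, workorder
print(workorder.close_job())"
```

```text
the job is handed in; nothing more can be done
None
```

The job is handed in, verdict not shown: before hand-in the stand measured flush in the corner (re-docked after a 40 mm knock), the yellow bracket hung level on peg 1 and the red on peg 3 (no blue one was present), the flag rod was fully home, and I saw no bystander moved.

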